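# Put the wall-clock angle brackets away in the nested drawer

### The arm

A 6-joint arm with a two-finger parallel gripper is mounted at the origin on the work surface. World frame = base frame: x ahead of the robot, y to its left, z up, the work surface at z = 0. Lengths are in m, angles in rad, forces in N, time in s.
With the tool pointing down it reaches from about 0.275 to 0.825 m from the base axis. Payload 5.2 kg.
Tool frame: the origin (TCP) lies midway between the tips of the shut fingers; the grasp point (between the pads) lies 19 mm behind it; x points along the fingers, z is the direction in which the jaws open and shut, and the axes are right-handed (so a half turn about x gives the same grasp; the last joint's range is limited). The gripper opens to 93 mm and grips with 3 to 60 N. Pads are 15 mm wide; open, the fingers measure 128 mm over their backs; the gripper's body (75 mm by 188 mm) begins 65 mm behind the grasp point.
Start: joints at [1.126, 0.259, 1.535, -0, 1.348, -0.203], TCP at [0.132, 0.534, 0.219] pointing down, gripper open.
Joint ranges: [-3.14, 3.14], [-0.91, 2.08], [0.19, 2.58], [-1.22, 4.36], [0.22, 2.71], [-3.12, 3.12]. Speed limits (rad/s): [2.57, 2.57, 3.14, 3.14, 3.14, 3.14].

### API

Orientations are given as [roll, pitch, yaw] about the fixed x, y, z axes, in that order (R = Rz(yaw) Ry(pitch) Rx(roll)).
In Python, from bench import get_obs, capture, camera_info, job_done gives the robot as it stands.
- The arm moves only by the shell command python3 -m jog 'ROWS' [OPENING] [FORCE]. ROWS is a JSON object of lists of equal length, an entry for each row: "dp": the shift along the tool's x, y, z in cm, a list of three; "yaw": the turn about the tool's x in degrees. A call has 1 to 20 rows; each row shifts and turns the commanded pose from where the row before left it, along the tool's axes as they then stand; what a row does not reach is not made up. A row lasts 1/8 s, in which the tool goes at most 62.5 mm and 10.7 degrees, less where a joint would pass 70% of its speed; a pose out of reach is approached as far as the arm can. A call is refused whole if a number of a shift passes 6.25 or a number of a turn 10.7, either way. A call with a gripper value outside its range is refused whole. OPENING is the closure, from -1 (fully open) to 1 (shut), set as the call begins (- or left out, the last holds). The fingers move at their own pace and stop on an object; FORCE is the grip in N (left out, the last holds). Time passes only in rows, so rows that do not move let the fingers close. It gives the time, the measured TCP pose, the force and the opening at its end, in the units of the state.
- get_obs(): the state, without advancing time (a new reading comes with each control period).
- capture(name): name is "scene" or "top" or "wrist"; returns the picture (420x560x3 uint8, red, green, blue); there is no depth.
- camera_info(name): a dict with "K" (3x3 intrinsics, pixels), "origin" and "orientation" of the camera in the world. Camera axes: x right, y up, looking along -z (the intrinsics and any distortion apply to the point x, -y, -z); pixel columns grow to the right and rows downward; lengths in m; the calibration is good to about 2 mm. A picture is of the moment at which its call begins: read the wrist's pose just before it. camera_info takes no time and is no camera call; for the wrist camera it gives the pose at the moment of the call.
- job_done(): hands the job in, once; it reports no verdict.
The state is a dict: "clock": time; "qpos": joint angles; "joint_vel": joint speeds; "tau": joint torques, N m; "ee_pos": TCP position; "ee_rot": TCP orientation; "force": force on the tool from outside, world axes, zero at the start; "moment": the same for the moment, N m; "grip_width": opening from 0.0 (shut) to 1.0 (fully open).
Only numpy, scipy, OpenCV 4.12 (cv2) and the standard library are available. Lean on these libraries where they do the work, as an engineer would, in place of code of your own. Each camera call takes 0.05 s, during which the arm holds its last target.

### The job

Put the aluminium clock brackets away: pull the drawer of the low wooden chest right out, and tip every bracket over its corner on the bench, from its short leg down onto its long leg, letting it down gently rather than letting it slam. Lay each one long leg down, flat in a drawer pocket of its own shape (long and narrow, or short and broad), and when all are in push the drawer fully shut. Leave the other things on the bench where they are.

Things in the scene. Friction and masses are not known exactly. Their poses are not given: they have to be found in the camera images.
- chest: Low wooden chest standing on the bench, 205 mm deep (x), 306 mm wide (y), 112 mm high, fixed. Origin at the centre of its underside; its drawer front is on its -x side, so the drawer pulls out along the chest's -x.
- drawer (a joint): The one drawer of the chest, in m pulled out: 0 shut, 0.180 right out (stop). It stays where it is left; about 2 N of friction. The front panel is 12 mm thick, reaches up to 108 mm above the bench and lies against the chest's front when shut. Right out, the whole inside stands clear of the chest.
- handle (a point): Middle of the drawer's bar handle: a round steel bar 10 mm thick, 100 mm long along y, 94 mm above the bench, its centre line 40 mm in front of the panel's outer face. Axes as the chest's (x into the chest); moves with the drawer.
- narrow_pocket_1 (a point): Floor centre of a pocket for a narrow bracket, in the wooden insert in the drawer, 22 mm above the bench: 141 mm long along x (into the chest), 40 mm wide along y, 8 mm deep. Axes as the chest's; moves with the drawer. Its front edge is 30 mm behind the panel's inner face; pockets are 10 mm apart; drawer side walls rise to 82 mm, back wall to 40 mm above the bench.
- narrow_pocket_2 (a point): Floor centre of a pocket for a narrow bracket, in the wooden insert in the drawer, 22 mm above the bench: 141 mm long along x (into the chest), 40 mm wide along y, 8 mm deep. Axes as the chest's; moves with the drawer. Its front edge is 30 mm behind the panel's inner face; pockets are 10 mm apart; drawer side walls rise to 82 mm, back wall to 40 mm above the bench.
- broad_pocket_1 (a point): Floor centre of a pocket for a broad bracket, in the wooden insert in the drawer, 22 mm above the bench: 101 mm long along x (into the chest), 70 mm wide along y, 8 mm deep. Axes as the chest's; moves with the drawer. Its front edge is 30 mm behind the panel's inner face; pockets are 10 mm apart; drawer side walls rise to 82 mm, back wall to 40 mm above the bench.
- broad_pocket_2 (a point): Floor centre of a pocket for a broad bracket, in the wooden insert in the drawer, 22 mm above the bench: 101 mm long along x (into the chest), 70 mm wide along y, 8 mm deep. Axes as the chest's; moves with the drawer. Its front edge is 30 mm behind the panel's inner face; pockets are 10 mm apart; drawer side walls rise to 82 mm, back wall to 40 mm above the bench.
- broad_1: Loose aluminium angle bracket, broad kind: two flat legs 8 mm thick, 64 mm wide, long leg 95, short leg 60 mm (outside); 0.20 kg. Origin: middle of the outer corner edge; x along the short leg's outer face, z along the long leg's, y along the corner edge. Starts on its short leg (z up). Tipped onto its long leg, x points up and z lies level, where -x pointed before.
- broad_1_seat (a point): Centre of the outer face of that bracket's long leg (47.5 mm from the corner along z): the face that lies on the pocket floor. Axes as the bracket's.
- broad_2: Loose aluminium angle bracket, broad kind: two flat legs 8 mm thick, 64 mm wide, long leg 95, short leg 60 mm (outside); 0.20 kg. Origin: middle of the outer corner edge; x along the short leg's outer face, z along the long leg's, y along the corner edge. Starts on its short leg (z up). Tipped onto its long leg, x points up and z lies level, where -x pointed before.
- broad_2_seat (a point): Centre of the outer face of that bracket's long leg (47.5 mm from the corner along z): the face that lies on the pocket floor. Axes as the bracket's.
- narrow_1: Loose aluminium angle bracket, narrow kind: two flat legs 8 mm thick, 34 mm wide, long leg 135, short leg 60 mm (outside); 0.14 kg. Origin: middle of the outer corner edge; x along the short leg's outer face, z along the long leg's, y along the corner edge. Starts on its short leg (z up). Tipped onto its long leg, x points up and z lies level, where -x pointed before.
- narrow_1_seat (a point): Centre of the outer face of that bracket's long leg (67.5 mm from the corner along z): the face that lies on the pocket floor. Axes as the bracket's.
- narrow_2: Loose aluminium angle bracket, narrow kind: two flat legs 8 mm thick, 34 mm wide, long leg 135, short leg 60 mm (outside); 0.14 kg. Origin: middle of the outer corner edge; x along the short leg's outer face, z along the long leg's, y along the corner edge. Starts on its short leg (z up). Tipped onto its long leg, x points up and z lies level, where -x pointed before.
- narrow_2_seat (a point): Centre of the outer face of that bracket's long leg (67.5 mm from the corner along z): the face that lies on the pocket floor. Axes as the bracket's.
- jar: Bystander, loose: glass jar with black cap, 68 mm across, 75 high; origin at the centre of its underside.
- blower: Bystander, loose: brown rubber hand blower standing on its base, 62 mm across, 85 high; origin at the centre of its underside.
- loupe: Bystander, loose: black eye loupe, 46 mm across, 36 high; origin at the centre of its underside.
- case_ring: Bystander, loose: brass case ring, 64 mm across, 12 high, lying flat; origin at the centre of its underside.
- screwdriver: Bystander, loose: screwdriver 150 mm long, lying; origin at its middle, x towards the tip.
- oil_tin: Bystander, loose: steel oil tin, 50 mm across, 65 high; origin at the centre of its underside.
- holder: Bystander, loose: dark steel movement holder with two aluminium jaws, 70 x 35 x 32 mm high; origin at the centre of its underside.
Things that resemble listed ones, but are neither listed nor needed, are in the scene too. What is shaped like the narrow_1 but blue is not meant. Leave any blue look-alike of the narrow_2 alone.

How it is judged:
On the way, in this order (a step that is already met when the one before it is completed fails the run):
1. the drawer is pulled right out (at least 165 mm) (value of joint drawer above 0.165 m), for 0.2 s.
2. every bracket lies long leg down, flat in a pocket of its kind, in the open drawer (((horizontal distance between broad_1_seat and broad_pocket_1 below 0.008 m and z of broad_1_seat in the frame of broad_pocket_1 below 0.004 m) or (horizontal distance between broad_1_seat and broad_pocket_2 below 0.008 m and z of broad_1_seat in the frame of broad_pocket_2 below 0.004 m)) and angle between each of broad_1, broad_2, narrow_1, narrow_2's own x axis and vertical below 0.06 rad and linear speed of each of broad_1, broad_2, narrow_1, narrow_2 below 0.02 m/s and ((horizontal distance between broad_2_seat and broad_pocket_1 below 0.008 m and z of broad_2_seat in the frame of broad_pocket_1 below 0.004 m) or (horizontal distance between broad_2_seat and broad_pocket_2 below 0.008 m and z of broad_2_seat in the frame of broad_pocket_2 below 0.004 m)) and ((horizontal distance between narrow_1_seat and narrow_pocket_1 below 0.008 m and z of narrow_1_seat in the frame of narrow_pocket_1 below 0.004 m) or (horizontal distance between narrow_1_seat and narrow_pocket_2 below 0.008 m and z of narrow_1_seat in the frame of narrow_pocket_2 below 0.004 m)) and ((horizontal distance between narrow_2_seat and narrow_pocket_1 below 0.008 m and z of narrow_2_seat in the frame of narrow_pocket_1 below 0.004 m) or (horizontal distance between narrow_2_seat and narrow_pocket_2 below 0.008 m and z of narrow_2_seat in the frame of narrow_pocket_2 below 0.004 m)) and value of joint drawer above 0.1 m), for 0.2 s.
At the end, for the whole second after the job is handed in: Every bracket present lies long leg down in a pocket of its own kind (centre of the long leg within 8 mm of the pocket's centre and within 4 mm of its floor, short leg upright within 0.06 rad, either way round), still, and the drawer is shut to within 6 mm (((horizontal distance between broad_1_seat and broad_pocket_1 below 0.008 m and z of broad_1_seat in the frame of broad_pocket_1 below 0.004 m) or (horizontal distance between broad_1_seat and broad_pocket_2 below 0.008 m and z of broad_1_seat in the frame of broad_pocket_2 below 0.004 m)) and angle between each of broad_1, broad_2, narrow_1, narrow_2's own x axis and vertical below 0.06 rad and linear speed of each of broad_1, broad_2, narrow_1, narrow_2 below 0.02 m/s and ((horizontal distance between broad_2_seat and broad_pocket_1 below 0.008 m and z of broad_2_seat in the frame of broad_pocket_1 below 0.004 m) or (horizontal distance between broad_2_seat and broad_pocket_2 below 0.008 m and z of broad_2_seat in the frame of broad_pocket_2 below 0.004 m)) and ((horizontal distance between narrow_1_seat and narrow_pocket_1 below 0.008 m and z of narrow_1_seat in the frame of narrow_pocket_1 below 0.004 m) or (horizontal distance between narrow_1_seat and narrow_pocket_2 below 0.008 m and z of narrow_1_seat in the frame of narrow_pocket_2 below 0.004 m)) and ((horizontal distance between narrow_2_seat and narrow_pocket_1 below 0.008 m and z of narrow_2_seat in the frame of narrow_pocket_1 below 0.004 m) or (horizontal distance between narrow_2_seat and narrow_pocket_2 below 0.008 m and z of narrow_2_seat in the frame of narrow_pocket_2 below 0.004 m)) and value of joint drawer below 0.006 m); the robot touches nothing.
It fails at once if a bystander (jar, blower, loupe, case ring, screwdriver, oil tin, movement holder) is pushed more than 30 mm from its place (distance of any of jar, blower, loupe, case_ring, screwdriver, oil_tin, holder from where it was at the start of the episode above 0.03 m).
It fails at once if a bracket slams down or is flung over by the robot: it turns faster than 7 rad/s with the gripper within 120 mm of its long leg's middle ((angular speed of broad_1 above 7 rad/s and distance between the grasp point and broad_1_seat below 0.12 m) or (angular speed of broad_2 above 7 rad/s and distance between the grasp point and broad_2_seat below 0.12 m) or (angular speed of narrow_1 above 7 rad/s and distance between the grasp point and narrow_1_seat below 0.12 m) or (angular speed of narrow_2 above 7 rad/s and distance between the grasp point and narrow_2_seat below 0.12 m)).
It fails at once if a bracket is turned over in the air instead of on the bench: part-way over (0.4 to 1.1 rad) with its corner more than 50 mm above the bench ((height (world z) of broad_1 above 0.05 m and angle between broad_1's own z axis and vertical between 0.4 and 1.1 rad) or (height (world z) of broad_2 above 0.05 m and angle between broad_2's own z axis and vertical between 0.4 and 1.1 rad) or (height (world z) of narrow_1 above 0.05 m and angle between narrow_1's own z axis and vertical between 0.4 and 1.1 rad) or (height (world z) of narrow_2 above 0.05 m and angle between narrow_2's own z axis and vertical between 0.4 and 1.1 rad)).
Of broad_1, broad_2, narrow_1, narrow_2 only 3 to 4 are there at a start; the rules pass over those that are not, and their reading is None.
At some moment in a run one of broad_1, broad_2 may be knocked a few centimetres aside while the robot is not near it.
It also fails if it takes over 210 s, if anything falls off the work surface, if the arm or the gripper's body presses on something with over 40 N, if the wrist force passes 120 N, or if a joint passes its speed limit or range.

## Working session

There is one attempt and no reset: what is moved stays moved. The work goes in short steps, Python scripts to look and compute and a shell command to move; the robot and the scene stay as the last step left them, time stands still between calls to the robot, and variables do not carry over. Pictures are saved under pics/ and viewed, and the job is handed in when it is done.

```bash
ls; mkdir -p pics; python3 - <<'E'
from bench import *
import cv2
o=get_obs();print(o)
for n in("scene","top","wrist"):
    c=camera_info(n);print(n,c)
    cv2.imwrite(f"pics/{n}0.png",capture(n)[:,:,::-1])
E
```

```text
pics
{'clock': 0.0, 'qpos': array([ 1.12620742e+00,  2.59331202e-01,  1.53607371e+00,  9.37956242e-06,
        1.34803694e+00, -2.02769241e-01]), 'joint_vel': array([-1.02875622e-03, -2.04367988e-05,  3.64327889e-04,  1.77616070e-03,
       -1.46696985e-03,  1.44369074e-03]), 'tau': array([ 4.13736334e-04, -4.37307537e+01, -2.84008741e+01,  7.18326448e-02,
        4.11968376e-02, -1.30203794e-04]), 'ee_pos': array([0.13142102, 0.53349376, 0.21782785]), 'ee_rot': array([ 2.93387864,  1.5689471 , -2.02033209]), 'force': array([0.72434184, 0.23621063, 0.08080494]), 'moment': array([ 0.02456884, -0.01905324,  0.00418845]), 'grip_width': 1.000166975297768}
scene {'K': array([[455.61458876,   0.        , 285.09219762],
       [  0.        , 455.61458876, 206.33619417],
       [  0.        ,   0.        ,   1.        ]]), 'origin': array([1.02659236, 0.76281712, 0.70703834]), 'orientation': array([ 0.99593835, -0.00834091,  2.59164486])}
top {'K': array([[400.01578628,   0.        , 274.40329885],
       [  0.        , 400.01578628, 214.9615247 ],
       [  0.        ,   0.        ,   1.        ]]), 'origin': array([ 0.45557506, -0.07915758,  1.33111952]), 'orientation': array([ 0.0520526 ,  0.02190699, -1.56578886])}
wrist {'K': array([[322.89415925,   0.        , 274.82345152],
       [  0.        , 322.89415925, 208.51589957],
       [  0.        ,   0.        ,   1.        ]]), 'origin': array([0.0533196 , 0.55250779, 0.38407954]), 'orientation': array([-0.29429298,  0.00278938,  1.32830011])}
```

View pics/scene0.png

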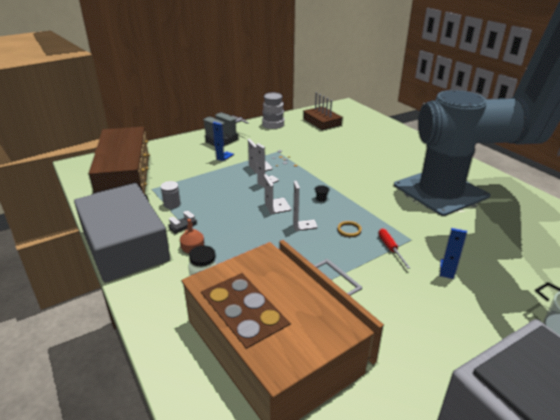

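View pics/top0.png

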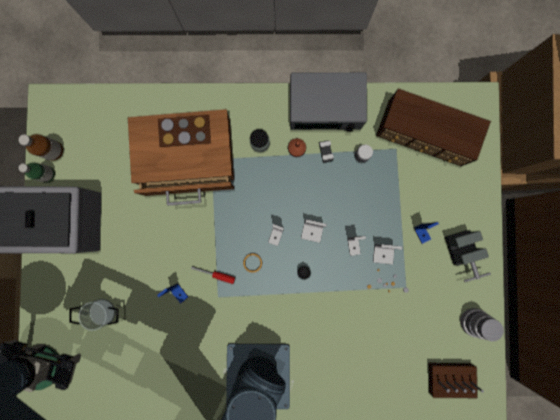

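View pics/wrist0.png

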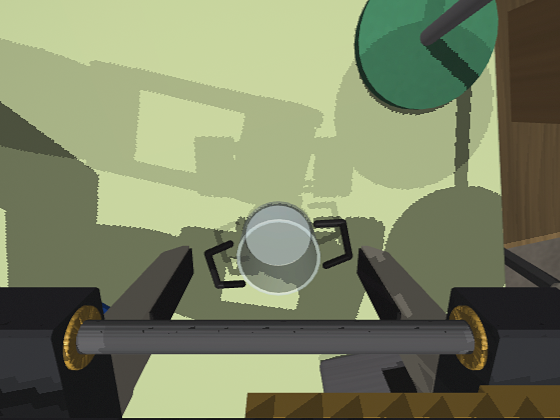

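The four silver brackets stand near top-view pixels (276,235), (312,230), (355,244) and (385,252). The chest front is at about row 187 and its handle at about (185,198). Next I'll zoom in and set up calibration helpers.

```bash
cat > h.py <<'E'
from bench import *
import cv2, numpy as np
from scipy.spatial.transform import Rotation as R
def ci(n):
    c=camera_info(n);return c['K'],np.array(c['origin']),R.from_euler('xyz',c['orientation']).as_matrix()
def unproj(C,px,z):
    K,o,M=C;px=np.atleast_2d(px).astype(float)
    d=np.c_[(px[:,0]-K[0,2])/K[0,0],-(px[:,1]-K[1,2])/K[1,1],-np.ones(len(px))]@M.T
    return o+d*((z-o[2])/d[:,2])[:,None]
def proj(C,P):
    K,o,M=C;q=(np.atleast_2d(P)-o)@M
    return np.c_[K[0,0]*q[:,0]/-q[:,2]+K[0,2],-K[1,1]*q[:,1]/-q[:,2]+K[1,2]]
def save(im,name,box=None,s=1):
    if box: x0,y0,x1,y1=box;im=im[y0:y1,x0:x1]
    im=cv2.resize(im,None,fx=s,fy=s,interpolation=cv2.INTER_CUBIC)
    cv2.imwrite('pics/'+name+'.png',im[:,:,::-1])
def tool():
    o=get_obs();return np.array(o['ee_pos']),R.from_euler('xyz',o['ee_rot']).as_matrix()
E
python3 - <<'E'
from h import *
print(ci('top')); p,M=tool();print(p,M)
im=cv2.imread('pics/top0.png')[:,:,::-1]
save(im,'topA',(230,200,430,300),4)
save(im,'topB',(110,90,270,210),5)
im=cv2.imread('pics/scene0.png')[:,:,::-1]
save(im,'scA',(210,130,370,250),5)
C=ci('top')
print(unproj(C,[[262,375]],0))
E
```

```text
(array([[400.01578628,   0.        , 274.40329885],
       [  0.        , 400.01578628, 214.9615247 ],
       [  0.        ,   0.        ,   1.        ]]), array([ 0.45557506, -0.07915758,  1.33111952]), array([[ 0.00500624,  0.99863876, -0.0519189 ],
       [-0.99974752,  0.00386097, -0.02213583],
       [-0.02190524,  0.05201661,  0.99840595]]))
[0.13148536 0.53362459 0.21801253] [[-6.13407454e-04 -9.70908878e-01  2.39448479e-01]
 [-1.27361891e-03  2.39449088e-01  9.70908086e-01]
 [-9.99999001e-01  2.90596146e-04 -1.38344776e-03]]
[[ 0.00107415 -0.01173455  0.        ]]
```

View pics/topA.png

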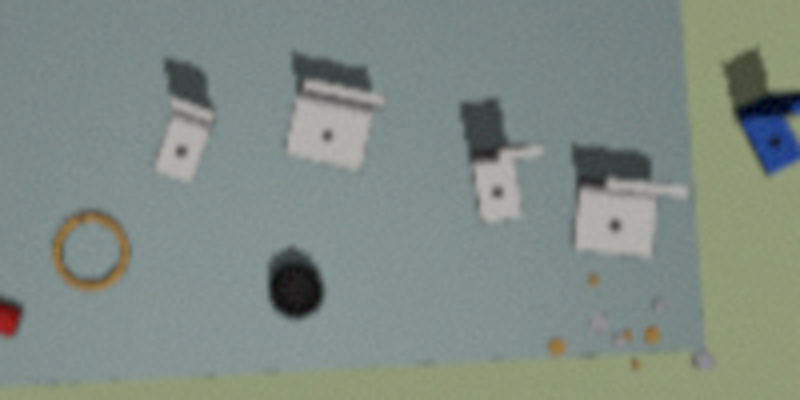

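View pics/topB.png

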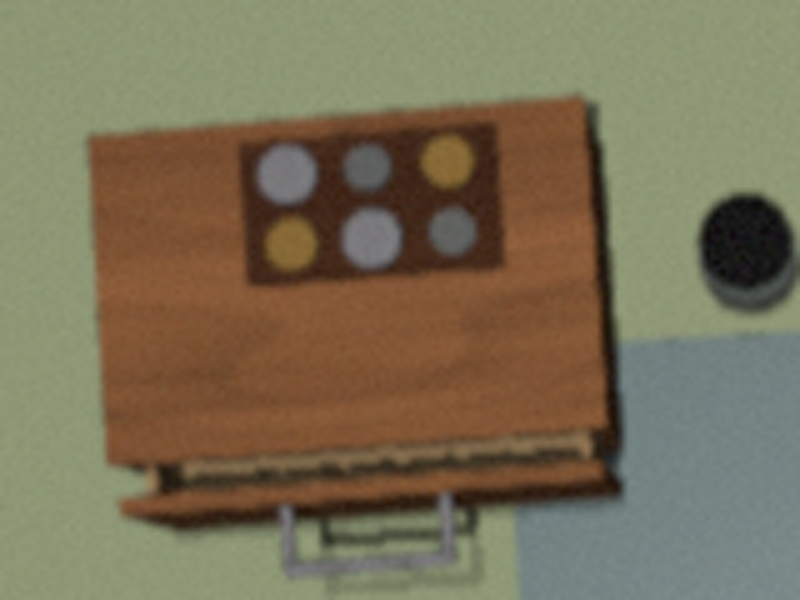

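View pics/scA.png

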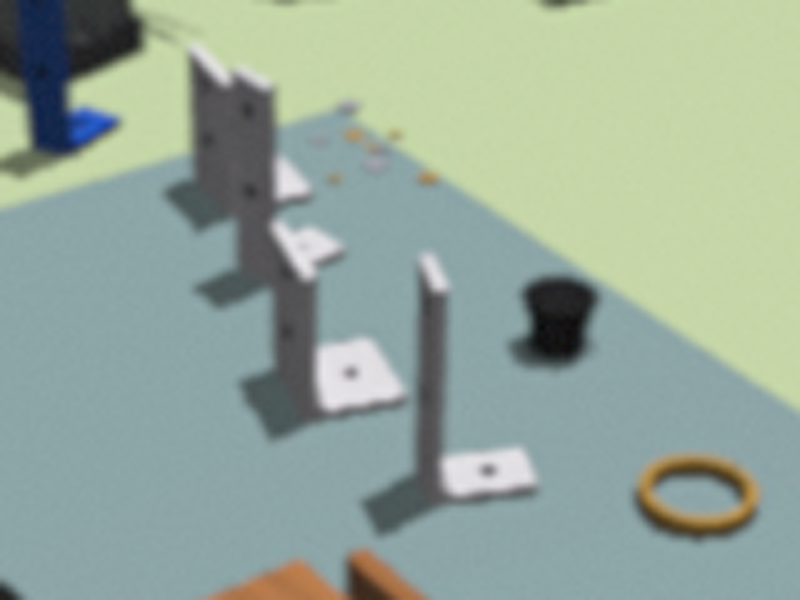

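```bash
python3 - <<'E'
from h import *
C=ci('top')
b=lambda pts:np.array(pts)/5+[110,90]
a=lambda pts:np.array(pts)/4+[230,200]
h=unproj(C,b([[290,568],[452,556]]),.096);print('handle',h)
c=unproj(C,b([[92,137],[582,98],[608,430],[108,463]]),.112);print('chest top',c, np.linalg.norm(c[0]-c[1]),np.linalg.norm(c[1]-c[2]))
d=h[0]-h[1];print('handle dir',np.degrees(np.arctan2(d[1],d[0])), h.mean(0), np.linalg.norm(d))
d=c[0]-c[1];print(np.degrees(np.arctan2(d[1],d[0])))
d=c[1]-c[2];print(np.degrees(np.arctan2(d[1],d[0])),np.degrees(np.arctan2(*(c[0]-c[3])[1::-1])))
# brackets: short leg top face (z=8mm) corners near toe
S={'n1':[[170,118],[210,128],[192,182],[156,172]],'b1':[[295,95],[375,108],[362,170],[287,152]],'n2':[[472,160],[508,160],[521,216],[483,221]],'b2':[[580,186],[657,192],[652,257],[575,249]]}
for k,v in S.items():
    q=unproj(C,a(v),.008);print(k,q[:,:2].round(3).tolist(),np.linalg.norm(q[3]-q[2]).round(3), np.linalg.norm(q[1]-q[2]).round(3))
E
```

```text
handle [[0.55396483 0.27996991 0.096     ]
 [0.56178025 0.17870493 0.096     ]]
chest top [[0.82173063 0.4046118  0.112     ]
 [0.84580325 0.09851464 0.112     ]
 [0.63844454 0.08013923 0.112     ]
 [0.61738915 0.38970507 0.112     ]] 0.3070422878090933 0.20817129318712196
handle dir 94.41321988543935 [0.55787254 0.22933742 0.096     ] 0.10156611905208399
94.49669686820003
5.064123544657548 4.172341649893355
n1 [[0.476, -0.044], [0.468, -0.077], [0.424, -0.062], [0.432, -0.032]] 0.031 0.047
b1 [[0.496, -0.147], [0.485, -0.213], [0.434, -0.202], [0.449, -0.14]] 0.063 0.052
n2 [[0.443, -0.292], [0.443, -0.322], [0.397, -0.332], [0.393, -0.301]] 0.031 0.047
b2 [[0.422, -0.381], [0.417, -0.443], [0.364, -0.439], [0.371, -0.376]] 0.063 0.053
```

```bash
cat >> h.py <<'E'
def plan(xyz,ang=None):
    """turn about tool x (deg), then dp in final tool axes (cm); ang = world angle of tool z (deg, mod 180)"""
    p,M=tool(); cur=np.degrees(np.arctan2(M[1,2],M[0,2])); t=0
    if ang is not None:
        t=-((ang-cur+90)%180-90)
    A=np.radians(cur-t); z=np.array([np.cos(A),np.sin(A),0]);y=np.array([-z[1],z[0],0]);x=np.array([0,0,-1])
    d=np.array(xyz)-p
    print('tcp',p.round(4),'ang %.2f'%cur,'tilt',(M[2]).round(4),'| turn %.2f'%t,'dp cm',(np.array([d@x,d@y,d@z])*100).round(2), 'q6 %.2f'%get_obs()['qpos'][5])
E
python3 - <<'E'
from h import *
plan([.556,.229,.218],4.5);plan([.132,.534,.218],4.5)
E
```

```text
tcp [0.1315 0.5336 0.218 ] ang 76.15 tilt [-1.0e+00  3.0e-04 -1.4e-03] | turn 71.65 dp cm [  0.   -33.7   39.93] q6 -0.20
tcp [0.1315 0.5336 0.218 ] ang 76.15 tilt [-1.0e+00  3.0e-04 -1.4e-03] | turn 71.65 dp cm [0.   0.03 0.05] q6 -0.20
```

```bash
python3 -m jog '{"dp":[[0,0,0],[0,0,0],[0,0,0],[0,0,0],[0,0,0],[0,0,0],[0,0,0],[0,-3.37,3.99],[0,-3.37,3.99],[0,-3.37,3.99],[0,-3.37,3.99],[0,-3.37,3.99],[0,-3.37,3.99],[0,-3.37,3.99],[0,-3.37,3.99],[0,-3.37,3.99],[0,-3.37,3.99],[0,0,0],[0,0,0]],"yaw":[10.2,10.2,10.2,10.2,10.2,10.2,10.45,0,0,0,0,0,0,0,0,0,0,0,0]}' 0.48 10
python3 - <<'E'
from h import *
plan([.556,.229,.078],4.5)
save(capture('wrist'),'w1')
E
```

```text
clock: 2.52
ee_pos: [0.5553, 0.2293, 0.2181]
ee_rot: [2.98, 1.569, 3.058]
force: [0.3, 0.3, 0.1]
grip_width: 0.257
tcp [0.5553 0.2293 0.2181] ang 4.46 tilt [-1.0e+00  3.0e-04 -1.7e-03] | turn -0.04 dp cm [14.01 -0.04  0.07] q6 0.13
```

View pics/w1.png

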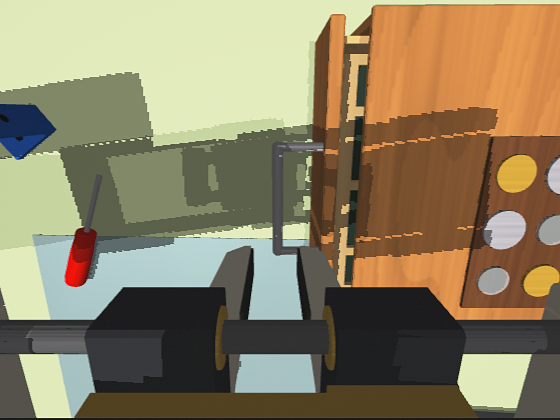

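The wrist picture shows the handle bar running from (279,150) to (279,250), with the fingers just below it in the picture.

```bash
python3 - <<'E'
from h import *
C=ci('wrist');print(C[1]);print(unproj(C,[[279,150],[279,245],[283,250]],.094)); p,M=tool();print(proj(C,[p,[.558,.229,.094]]))
E
```

```text
[0.5490628  0.30984204 0.38447674]
[[0.55506678 0.27640003 0.094     ]
 [0.56256831 0.18507404 0.094     ]
 [0.56690342 0.18010426 0.094     ]]
[[274.39537485 258.8492208 ]
 [277.97527221 201.32523619]]
```

```bash
python3 -m jog '{"dp":[[4,0,0.1],[4,0,0.1],[3,0,0],[2,0,0],[1,0,0],[0,0,0],[0,0,0]],"yaw":[0,0,0,0,0,0,0]}'
python3 -m jog '{"dp":[[0,0,0],[0,0,0],[0,0,0],[0,0,0],[0,0,0]],"yaw":[0,0,0,0,0]}' 1 25
```

```text
clock: 3.45
ee_pos: [0.5584, 0.23, 0.0798]
ee_rot: [0.157, 1.569, 0.236]
force: [-0.6, 0.1, 1.1]
grip_width: 0.264
clock: 4.08
ee_pos: [0.5581, 0.2296, 0.0793]
ee_rot: [0.155, 1.57, 0.233]
force: [-1.6, -0.1, 7.0]
grip_width: 0.099
```

```bash
python3 -m jog '{"dp":[[0,0,-0.4],[0,0,-0.9],[0,0,-1.2],[0,0,-1.2],[0,0,-1.2],[0,0,-1.2],[0,0,-1.2],[0,0,-1.2],[0,0,-1.2],[0,0,-1.2],[0,0,-1.2],[0,0,-1.2],[0,0,-1],[0,0,-0.7],[0,0,-0.4],[0,0,-0.3],[0,0,0],[0,0,0]],"yaw":[0,0,0,0,0,0,0,0,0,0,0,0,0,0,0,0,0,0]}'
python3 - <<'E'
from h import *
print(get_obs()['force'])
save(capture('top'),'t2'); save(cv2.imread('pics/t2.png')[:,:,::-1],'t2z',(110,150,270,270),5)
E
```

```text
clock: 6.32
ee_pos: [0.4007, 0.2168, 0.0793]
ee_rot: [-0.85, 1.57, -0.771]
force: [-0.1, -0.6, 8.6]
grip_width: 0.1
[-0.09043144 -0.56445761  8.60431298]
```

View pics/t2z.png

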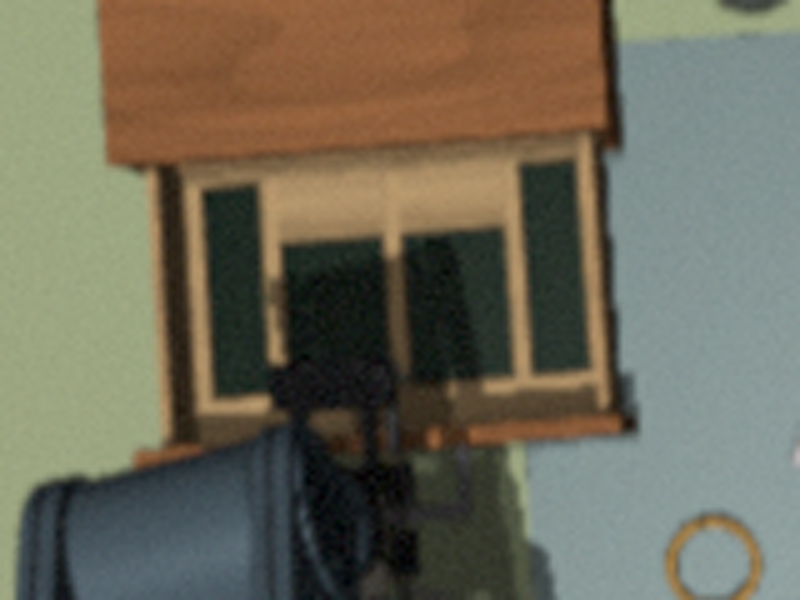

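The drawer is open, with the pockets in the order narrow, broad, broad, narrow from the left. I'll ease it to its stop and let go.

```bash
python3 -m jog '{"dp":[[0,0,-0.3],[0,0,-0.3],[0,0,-0.1],[0,0,0]],"yaw":[0,0,0,0]}'
python3 -m jog '{"dp":[[0,0,0],[0,0,0],[0,0,0]],"yaw":[0,0,0]}' 0.6 10
python3 -m jog '{"dp":[[-3,0,0],[-6,0,0],[-5,0,0],[0,-6,0],[0,-6,0],[0,-6,0],[0,-6,0],[0,-6,0],[0,0,0],[0,0,0]],"yaw":[0,0,0,0,0,0,0,0,0,0]}' -1
python3 - <<'E'
from h import *
plan([.45,-.06,.2])
save(capture('top'),'t3'); im=cv2.imread('pics/t3.png')[:,:,::-1];save(im,'t3z',(110,150,270,270),5);save(capture('wrist'),'w3')
E
```

```text
clock: 6.88
ee_pos: [0.3988, 0.2167, 0.0794]
ee_rot: [0.011, 1.561, 0.09]
force: [14.4, -0.4, -7.5]
grip_width: 0.096
clock: 7.25
ee_pos: [0.3943, 0.2165, 0.0788]
ee_rot: [-0.285, 1.57, -0.207]
force: [4.4, -1.3, 3.3]
grip_width: 0.199
clock: 8.5
ee_pos: [0.4164, -0.0814, 0.2177]
ee_rot: [2.417, 1.567, 2.494]
force: [-0.0, -0.2, -0.4]
grip_width: 1.0
tcp [ 0.4164 -0.0814  0.2177] ang 4.43 tilt [-1.      0.0027 -0.003 ] | turn 0.00 dp cm [1.77 1.87 3.51] q6 -0.54
```

View pics/t3z.png

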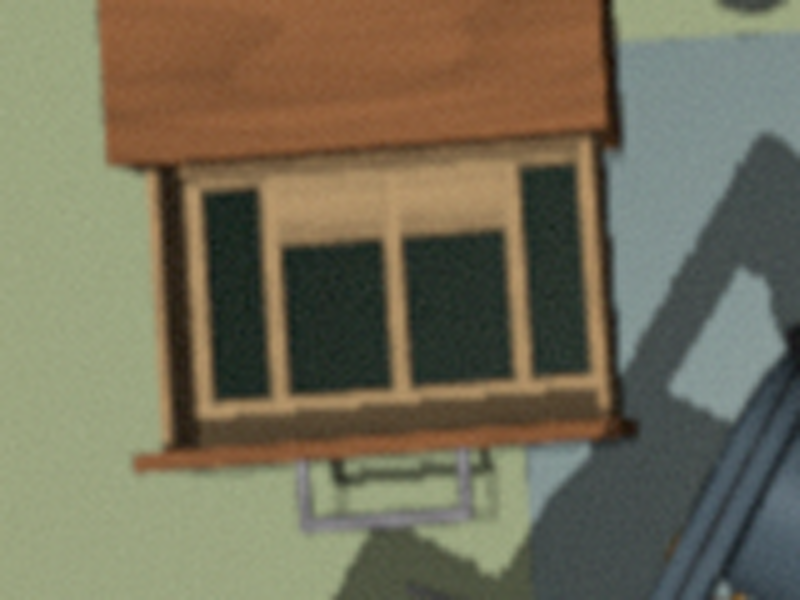

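View pics/w3.png

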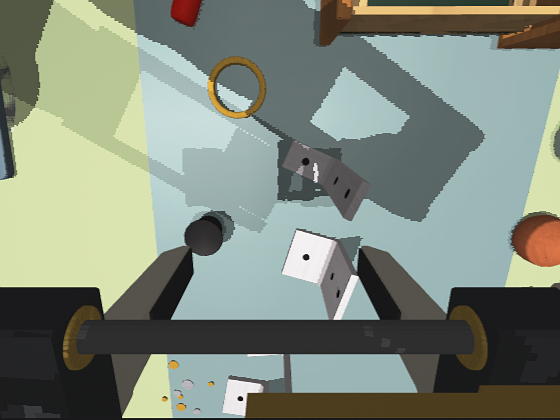

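```bash
python3 - <<'E'
from h import *
from scipy.optimize import least_squares
C=ci('top')
D={'nL':[[203,192],[257,187],[270,395],[215,402]],'bL':[[282,246],[382,239],[391,388],[292,396]],'bR':[[403,237],[503,229],[515,377],[413,386]],'nR':[[520,168],[573,164],[588,372],[535,378]]}
cy={'nL':.105,'bL':.04,'bR':-.04,'nR':-.105}
px=[];mod=[]
for k,v in D.items():
    px+=list(np.array(v)/5+[110,150]); L,W=(.141,.04) if k[0]=='n' else (.101,.07)
    # left/rear edges: which seen edge is rim vs floor ignored
    mod+=[[L,cy[k]+W/2],[L,cy[k]-W/2],[0,cy[k]-W/2],[0,cy[k]+W/2]]
px=np.array(px);mod=np.array(mod)
def f(p,ret=False):
    c,s=np.cos(p[2]),np.sin(p[2]);W=np.c_[p[0]+c*mod[:,0]-s*mod[:,1],p[1]+s*mod[:,0]+c*mod[:,1],np.full(len(mod),.027)]
    return (proj(C,W)-px).ravel()
r=least_squares(f,[.46,.2,.08]);print(r.x,np.degrees(r.x[2]),np.abs(r.fun).max(),np.sqrt((r.fun**2).mean()))
c,s=np.cos(r.x[2]),np.sin(r.x[2])
for k in D:
    x=.0705 if k[0]=='n' else .0505;print(k,(r.x[0]+c*x-s*cy[k]).round(4),(r.x[1]+s*x+c*cy[k]).round(4))
# from handle: bar at tcp x? 
h=np.array([0.3975,0.2166]);print('front edge centre from handle',h+(.04+.012+.03)*np.array([c,s]))
E
```

```text
[0.48028488 0.22462156 0.0808174 ] 4.63049566291977 0.8180610197896669 0.5555715112640797
nL 0.5421 0.335
bL 0.5274 0.2686
bR 0.5338 0.1888
nR 0.559 0.1257
front edge centre from handle [0.47923236 0.22321981]
```

```bash
python3 - <<'E'
from h import *
im=cv2.imread('pics/w3.png')[:,:,::-1]; im=np.clip(im.astype(float)*1.3,0,255).astype(np.uint8)
save(im,'w3z',(260,120,400,225),5.5)
E
```

```text
(no output)
```

View pics/w3z.png

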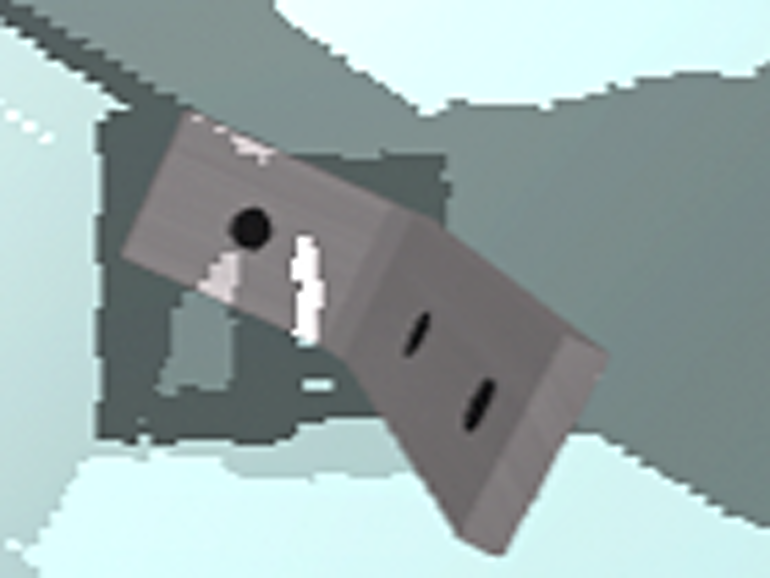

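```bash
cat >> h.py <<'E'
from scipy.optimize import least_squares
DIM={'n':(.135,.034),'b':(.095,.064)}
def fit(C,kind,names,px,x0,lying=False):
    """names: from t(toe top face),T(toe bottom), i(long-leg tip inner edge), o(tip outer edge), c (outer corner bottom) + 'u'(y_b=-w/2) or 'd'(+w/2)"""
    L,W=DIM[kind]; B={'t':(.06,.008),'T':(.06,0),'i':(.008,L),'o':(0,L),'c':(0,0),'k':(.008,.008)}
    P=np.array([[B[n[0]][0],(-1 if n[1]=='u' else 1)*W/2,B[n[0]][1]] for n in names])
    def tr(p):
        c,s=np.cos(p[2]),np.sin(p[2]);M=np.array([[c,-s,0],[s,c,0],[0,0,1]])
        if lying: # x up, z level along heading p[2]
            M=M@np.array([[0,0,1],[0,-1,0],[1,0,0]]) 
        return P@M.T+[p[0],p[1],0]
    f=lambda p:(proj(C,tr(p))-px).ravel()
    r=least_squares(f,x0);print(kind,'corner',r.x[:2].round(4),'head %.2f deg'%np.degrees(r.x[2]),'rms %.2f max %.2f'%(np.sqrt((r.fun**2).mean()),np.abs(r.fun).max()))
    return r.x
E
python3 - <<'E'
from h import *
px=np.array([[190,108],[122,255],[565,335],[460,535],[607,352],[503,553]])/5.5+[260,120]
fit(ci('wrist'),'n',['tu','td','iu','id','ou','od'],px,[.48,-.06,3.14])
E
```

```text
n corner [ 0.4857 -0.066 ] head 160.90 deg rms 0.65 max 1.35
```

```bash
python3 - <<'E'
from h import *
plan([.4819,-.0647,.115],70.9)
E
```

```text
tcp [ 0.417  -0.0806  0.2181] ang 4.60 tilt [-1.      0.0016 -0.0017] | turn -66.30 dp cm [10.31 -5.61  3.63] q6 -0.54
```

```bash
python3 -m jog '{"dp":[[0,0,0],[0,0,0],[0,0,0],[0,0,0],[0,0,0],[0,0,0],[0,0,0],[0,-2.8,1.8],[0,-2.8,1.83],[0,0,0],[0,0,0]],"yaw":[-9.5,-9.5,-9.5,-9.5,-9.5,-9.5,-9.3,0,0,0,0]}' -1 5
python3 - <<'E'
from h import *
plan([.4819,-.0647,.115],70.9)
save(capture('wrist'),'w4')
C=ci('wrist')
c,s=np.cos(np.radians(160.9)),np.sin(np.radians(160.9))
P=[[.4857+c*x-s*y,-.066+s*x+c*y,z] for x,y,z in [(.06,-.017,.008),(.06,.017,.008),(.008,-.017,.135),(.008,.017,.135),(0,-.017,.135),(0,.017,.135)]]
im=cv2.imread('pics/w4.png')
for q in proj(C,P): cv2.circle(im,tuple(np.round(q).astype(int)),2,(0,0,255),-1)
cv2.imwrite('pics/w4a.png',im)
E
```

```text
clock: 9.98
ee_pos: [0.4818, -0.0651, 0.2183]
ee_rot: [1.631, 1.569, 2.87]
force: [-0.5, 0.2, 0.4]
grip_width: 1.0
tcp [ 0.4818 -0.0651  0.2183] ang 70.95 tilt [-1.0e+00  1.7e-03 -1.0e-04] | turn 0.05 dp cm [10.33  0.    0.04] q6 -1.60
```

View pics/w4a.png

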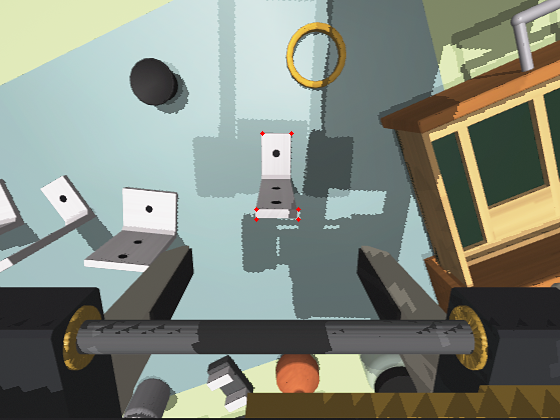

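The bracket corners predicted by the fit land on narrow_1 at about (277,175). I'll go down and grip its edges lightly.

```bash
python3 -m jog '{"dp":[[3,0,0],[3,0,0],[2.5,0,0],[1.3,0,0],[0.5,0,0],[0,0,0],[0,0,0]],"yaw":[0,0,0,0,0,0,0]}' -1 5
python3 -m jog '{"dp":[[0,0,0],[0,0,0],[0,0,0],[0,0,0],[0,0,0]],"yaw":[0,0,0,0,0]}' 1 5
python3 - <<'E'
from h import *
print(get_obs()['grip_width']*93)
r,t=.12,.004
for r in(.12,.08):
    th=np.radians(np.r_[0:91:5]);u=r*np.sin(th)-t*np.cos(th);z=r*np.cos(th)+t*np.sin(th)
    print(np.c_[np.degrees(th[1:]),-np.diff(z)*100,-np.diff(u)*100].round(2).tolist())
save(capture('wrist'),'w5')
E
```

```text
clock: 10.9
ee_pos: [0.4833, -0.0668, 0.1165]
ee_rot: [-1.592, 1.569, -0.356]
force: [0.3, -0.1, -0.3]
grip_width: 1.001
clock: 11.52
ee_pos: [0.4827, -0.0666, 0.1156]
ee_rot: [1.623, 1.571, 2.858]
force: [0.4, 1.5, 0.6]
grip_width: 0.514
47.758665559591435
[[5.0, 0.01, -1.05], [10.0, 0.1, -1.04], [15.0, 0.19, -1.03], [20.0, 0.28, -1.01], [25.0, 0.37, -0.98], [30.0, 0.45, -0.94], [35.0, 0.53, -0.9], [40.0, 0.61, -0.85], [45.0, 0.68, -0.8], [50.0, 0.75, -0.73], [55.0, 0.81, -0.66], [60.0, 0.86, -0.59], [65.0, 0.91, -0.51], [70.0, 0.95, -0.43], [75.0, 0.99, -0.35], [80.0, 1.01, -0.26], [85.0, 1.03, -0.17], [90.0, 1.04, -0.08]]
[[5.0, -0.0, -0.7], [10.0, 0.06, -0.7], [15.0, 0.12, -0.69], [20.0, 0.18, -0.68], [25.0, 0.23, -0.66], [30.0, 0.29, -0.64], [35.0, 0.35, -0.61], [40.0, 0.4, -0.57], [45.0, 0.45, -0.54], [50.0, 0.49, -0.5], [55.0, 0.53, -0.45], [60.0, 0.57, -0.4], [65.0, 0.6, -0.35], [70.0, 0.63, -0.3], [75.0, 0.66, -0.24], [80.0, 0.67, -0.19], [85.0, 0.69, -0.13], [90.0, 0.7, -0.07]]
```

View pics/w5.png

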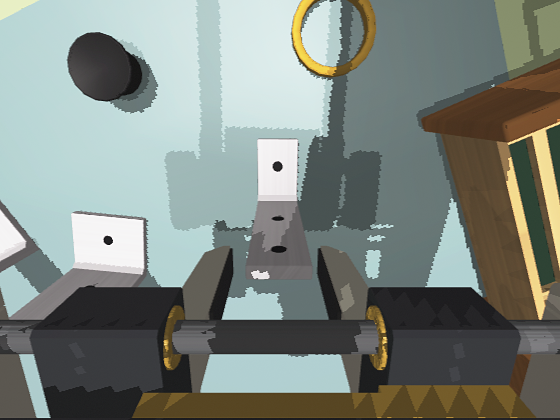

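```bash
python3 -m jog '{"dp":[[0,0,0],[0,0,0],[0,0,0],[0,0,0]],"yaw":[0,0,0,0]}' 1 5
python3 -m jog '{"dp":[[0.05,-0.52,0],[0.05,-0.52,0],[0.08,-0.52,0],[0.1,-0.52,0],[0.1,-0.5,0],[0.12,-0.5,0],[0,0,0],[0,0,0]],"yaw":[0,0,0,0,0,0,0,0]}' 1 5
python3 - <<'E'
from h import *
plan([.4819,-.0647,.115],70.9)
print(get_obs()['grip_width']*93,get_obs()['force'])
save(capture('wrist'),'w6');save(capture('scene'),'s6',(190,130,390,280),4)
E
```

```text
clock: 12.08
ee_pos: [0.4827, -0.0666, 0.1156]
ee_rot: [1.554, 1.571, 2.79]
force: [-0.3, 1.1, -0.3]
grip_width: 0.366
clock: 13.08
ee_pos: [0.5125, -0.077, 0.111]
ee_rot: [-1.616, 1.569, -0.38]
force: [1.9, 0.1, 5.5]
grip_width: 0.364
tcp [ 0.5125 -0.077   0.111 ] ang 70.80 tilt [-1.0e+00 -1.3e-03 -1.0e-04] | turn -0.10 dp cm [-0.4   3.29  0.16] q6 -1.60
33.814027851026964 [1.90855528 0.1177624  5.51111916]
```

View pics/w6.png

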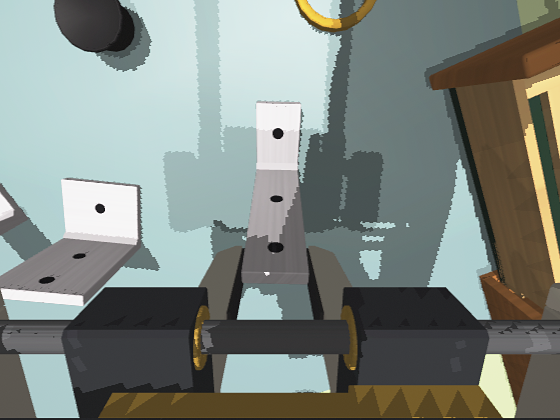

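View pics/s6.png

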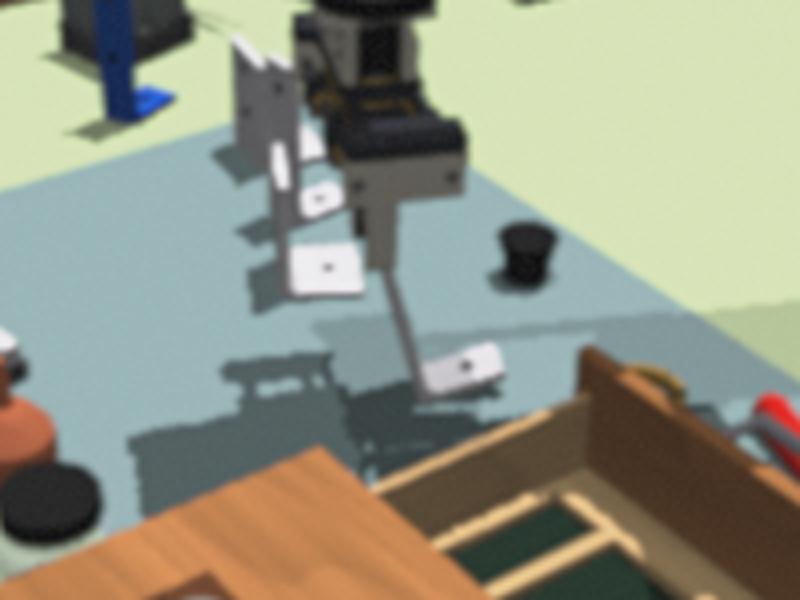

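```bash
python3 -m jog '{"dp":[[0.28,-1.01,0],[0.37,-0.98,0],[0.45,-0.94,0],[0.53,-0.9,0],[0.61,-0.85,0],[0.68,-0.8,0],[0.75,-0.73,0],[0.81,-0.66,0],[0.86,-0.59,0],[0.91,-0.51,0],[0.95,-0.43,0],[0.99,-0.35,0],[0,0,0],[0,0,0]],"yaw":[0,0,0,0,0,0,0,0,0,0,0,0,0,0]}' 1 5
python3 - <<'E'
from h import *
print(get_obs()['grip_width']*93,get_obs()['force'])
save(capture('wrist'),'w7');save(capture('scene'),'s7',(190,130,390,280),4)
E
```

```text
clock: 14.92
ee_pos: [0.594, -0.1054, 0.0286]
ee_rot: [1.651, 1.57, 2.887]
force: [-0.3, 0.4, -0.8]
grip_width: 0.365
33.91495336784363 [-0.30794132  0.37191112 -0.80569853]
```

View pics/w7.png

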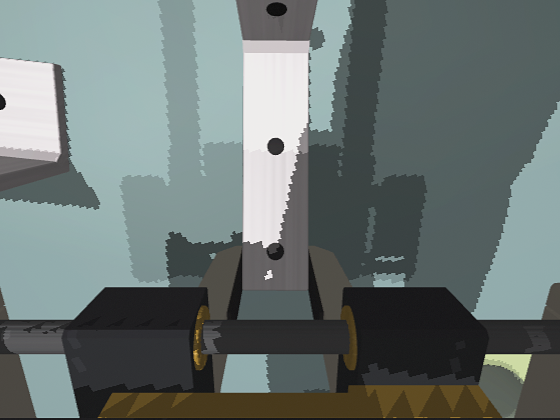

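View pics/s7.png

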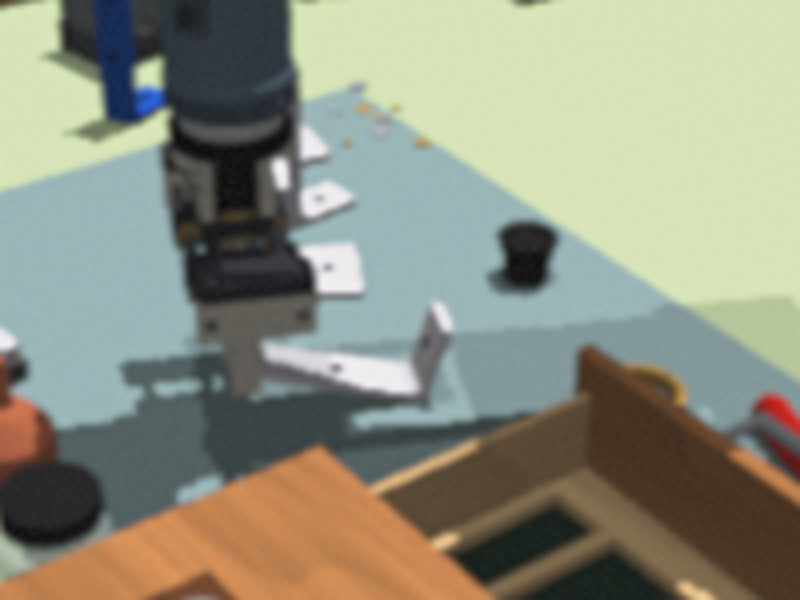

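It is tipping cleanly and the corner stays down. I'll lower the last part and release.

```bash
python3 -m jog '{"dp":[[0.8,-0.2,0],[0.8,-0.17,0],[0.6,-0.06,0],[0.3,-0.02,0],[0.1,0,0],[0,0,0],[0,0,0]],"yaw":[0,0,0,0,0,0,0]}' 1 5
python3 -m jog '{"dp":[[0,0,0],[0,0,0],[0,0,0],[0,0,0],[0,0,0],[0,0,0],[0,0,0]],"yaw":[0,0,0,0,0,0,0]}' 0.2 5
python3 -m jog '{"dp":[[-3,0,0],[-5,0,0],[-5,2,0],[-5,4,0],[0,6,0],[0,0,0],[0,0,0]],"yaw":[0,0,0,0,0,0,0]}' 0.2 5
python3 - <<'E'
from h import *
plan([.4857,-.066,.2])
save(capture('wrist'),'w8')
E
```

```text
clock: 15.9
ee_pos: [0.5985, -0.1069, 0.0028]
ee_rot: [1.612, 1.57, 2.847]
force: [0.3, 0.0, -0.6]
grip_width: 0.367
clock: 16.77
ee_pos: [0.5987, -0.107, 0.0027]
ee_rot: [-2.492, 1.571, -1.256]
force: [-0.8, 0.3, -0.1]
grip_width: 0.402
clock: 17.65
ee_pos: [0.4867, -0.068, 0.1821]
ee_rot: [-1.629, 1.569, -0.393]
force: [0.3, -0.5, 0.1]
grip_width: 0.402
tcp [ 0.4867 -0.068   0.1821] ang 70.80 tilt [-1.0e+00 -1.7e-03 -1.0e-04] | turn 0.00 dp cm [-1.79  0.16  0.15] q6 -1.60
```

View pics/w8.png

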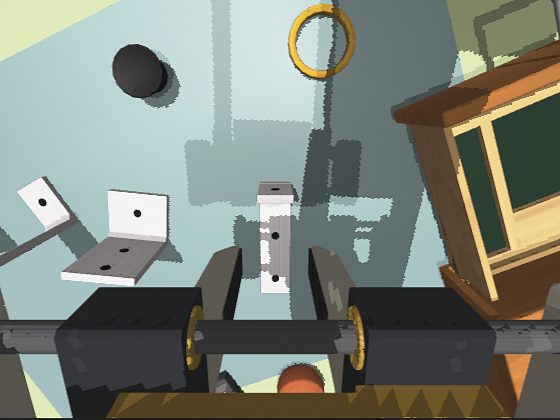

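```bash
python3 - <<'E'
from h import *
im=cv2.imread('pics/w8.png')[:,:,::-1]
save(im,'w8z',(225,165,325,300),4.4)
E
```

```text
(no output)
```

View pics/w8z.png

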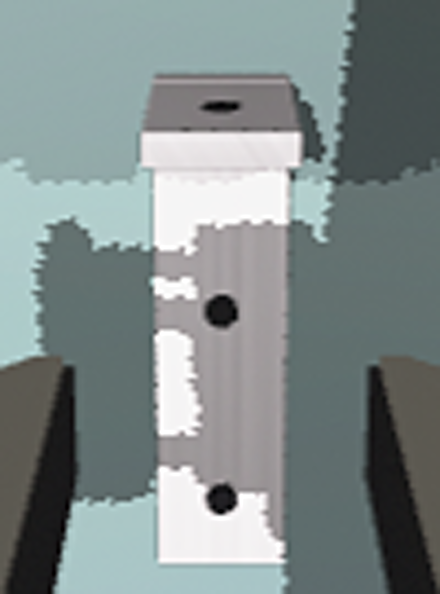

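```bash
python3 - <<'E'
from h import *
px=np.array([[143,131],[300,131],[141,167],[302,167],[153,76],[290,76],[158,562],[284,562]])/4.4+[225,165]
x=fit(ci('wrist'),'n',['Td','Tu','td','tu','cd','cu','id','iu'],px,[.48,-.06,-.33],True)
c,s=np.cos(x[2]),np.sin(x[2])
plan([x[0]+.004*c,x[1]+.004*s,.030],np.degrees(x[2]))
E
```

```text
n corner [ 0.4817 -0.0668] head -19.27 deg rms 0.50 max 1.09
tcp [ 0.4874 -0.0683  0.182 ] ang 70.79 tilt [-1.0e+00 -1.7e-03 -1.0e-04] | turn -89.93 dp cm [15.2   0.05  0.18] q6 -1.60
```

```bash
python3 -m jog '{"dp":[[0,0,0],[0,0,0],[0,0,0],[0,0,0],[0,0,0],[0,0,0],[0,0,0],[0,0,0],[0,0,0],[2,0,-0.2],[4,0,0],[4,0,0],[3,0,0],[1.5,0,0],[0.7,0,0],[0,0,0],[0,0,0]],"yaw":[10,10,10,10,10,10,10,10,10,0,0,0,0,0,0,0,0]}' 0.35 20
python3 - <<'E'
from h import *
plan([0.4855,-0.0681,.030],-19.27)
E
```

```text
clock: 19.82
ee_pos: [0.4853, -0.0675, 0.0305]
ee_rot: [-0.033, 1.569, -0.368]
force: [-0.1, -1.2, 0.3]
grip_width: 0.328
tcp [ 0.4853 -0.0675  0.0305] ang -19.20 tilt [-1.0e+00 -1.0e-04  2.1e-03] | turn 0.07 dp cm [ 0.05 -0.05  0.04] q6 -0.03
```

```bash
python3 -m jog '{"dp":[[0,0,0],[0,0,0],[0,0,0],[0,0,0],[0,0,0],[-0.5,0,0],[-2,0,0],[-4,0,0],[-4,0,0],[-2,0,0],[0,0,0],[0,0,0]],"yaw":[0,0,0,0,0,0,0,0,0,0,0,0]}' 1 20
python3 - <<'E'
from h import *
o=get_obs();print(o['grip_width']*93,o['force'])
plan([0.4957,0.1206,.155],4.63)
save(capture('wrist'),'w9')
E
```

```text
clock: 21.32
ee_pos: [0.4835, -0.0669, 0.1534]
ee_rot: [3.124, 1.569, 2.788]
force: [-0.6, 0.4, -1.9]
grip_width: 0.088
8.15318816313783 [-0.55575618  0.42629568 -1.92486924]
tcp [ 0.4835 -0.0669  0.1534] ang -19.21 tilt [-1.     0.    -0.002] | turn -23.84 dp cm [-0.16 18.59  2.73] q6 -0.03
```

View pics/w9.png

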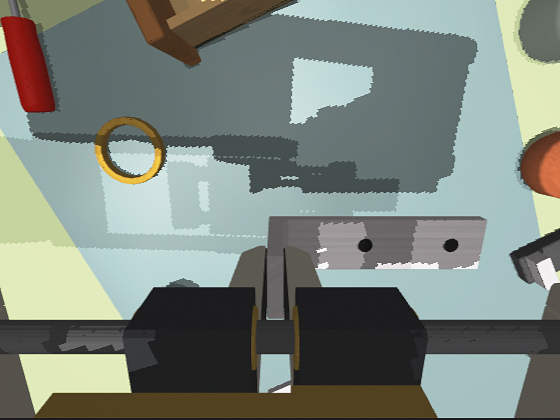

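```bash
python3 -m jog '{"dp":[[-1,0,0],[-1,0,0],[0,0,0],[0,3.1,0.45],[0,3.1,0.46],[0,3.1,0.46],[0,3.1,0.46],[0,3.1,0.45],[0,3.1,0.45],[0,0,0],[0,0,0],[0,0,0]],"yaw":[-8,-8,-7.85,0,0,0,0,0,0,0,0,0]}' 1 20
python3 - <<'E'
from h import *
plan([0.4957,0.1206,.06],4.63)
save(capture('wrist'),'w10')
E
```

```text
clock: 22.88
ee_pos: [0.4963, 0.1195, 0.1741]
ee_rot: [-2.83, 1.57, -2.75]
force: [0.8, 0.1, -1.1]
grip_width: 0.083
tcp [0.4963 0.1195 0.1741] ang 4.58 tilt [-1.e+00 -3.e-04 -9.e-04] | turn -0.05 dp cm [11.41  0.12 -0.05] q6 -0.06
```

View pics/w10.png

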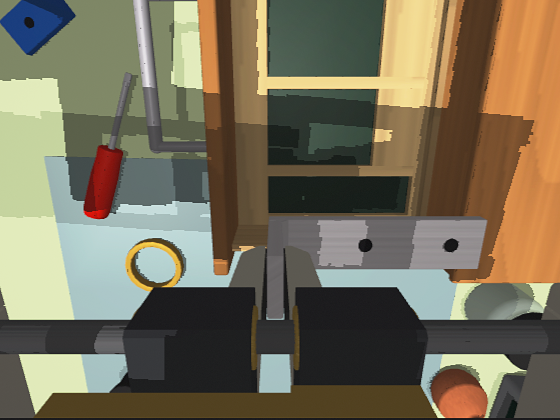

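```bash
python3 - <<'E'
from h import *
im=cv2.imread('pics/w10.png')[:,:,::-1]
save(im,'w10z',(250,160,500,290),3.2)
plan([0.4957,0.1206,.06],4.63)
E
```

```text
tcp [0.4964 0.1195 0.1743] ang 4.57 tilt [-1.e+00 -2.e-04 -6.e-04] | turn -0.06 dp cm [11.43  0.12 -0.06] q6 -0.06
```

View pics/w10z.png

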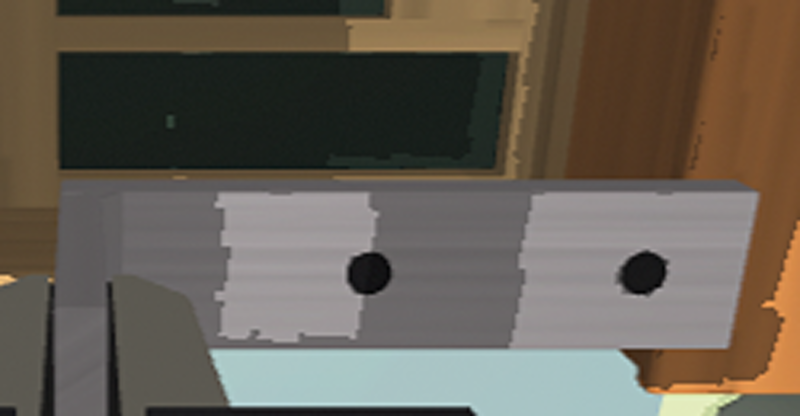

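```bash
python3 - <<'E'
from h import *
C=ci('wrist');f=lambda p:np.array(p)/3.2+[250,160]
p,M=tool()
q=unproj(C,f([[300,191],[757,191],[731,348],[400,347]]),p[2]-.022)
rel=(q-p)@M; print('in tool (y,z) mm',(rel[:,1:]*1000).round(1))
b=unproj(C,f([[58,52],[523,50],[505,177],[58,170]]),.03);print(b.round(4))
d=b[0]-b[3];print(np.degrees(np.arctan2(d[1],d[0]))-90, np.linalg.norm(d))
print('model corners');c,s=np.cos(.0808),np.sin(.0808)
print([(.559+c*x-s*y,.1257+s*x+c*y) for x,y in[(-.0705,.02),(.0705,.02),(.0705,-.02),(-.0705,-.02)]])
E
```

```text
in tool (y,z) mm [[ 15.8  42.7]
 [ 15.7 130.6]
 [-17.7 131.7]
 [-17.5  64.9]]
[[0.4886 0.1375 0.03  ]
 [0.6298 0.1494 0.03  ]
 [0.6324 0.1088 0.03  ]
 [0.4914 0.0999 0.03  ]]
4.186354397388769 0.03775924796714768
model corners
[(np.float64(0.48711576718824073), np.float64(0.1399445453793647)), (np.float64(0.6276557484247012), np.float64(0.15132495284374467)), (np.float64(0.6308842328117594), np.float64(0.1114554546206353)), (np.float64(0.4903442515752989), np.float64(0.10007504715625534))]
```

```bash
python3 -m jog '{"dp":[[3,0.11,0],[3,0,0],[2.5,0,0],[1.5,0,0],[0.8,0,0],[0.3,0,0],[0,0,0],[0,0,0]],"yaw":[0,0,0,0,0,0,0,0]}' 1 20
python3 - <<'E'
from h import *
plan([0.4968,0.1206,.0525],4.63)
save(capture('wrist'),'w11');im=cv2.imread('pics/w11.png')[:,:,::-1]
save(im,'w11z',(240,150,520,300),2.8)
E
```

```text
clock: 23.92
ee_pos: [0.497, 0.1216, 0.0642]
ee_rot: [-0.08, 1.569, 0.001]
force: [0.0, 0.2, -1.2]
grip_width: 0.091
tcp [0.497  0.1216 0.0642] ang 4.65 tilt [-1.0e+00 -1.0e-04  1.4e-03] | turn 0.02 dp cm [ 1.17 -0.09 -0.02] q6 -0.06
```

View pics/w11z.png

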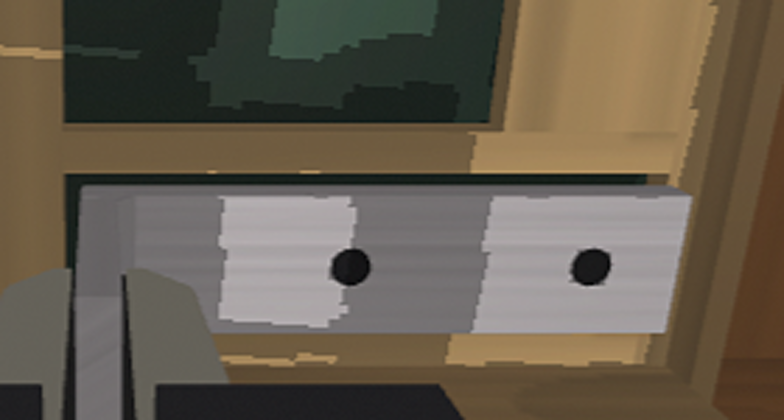

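```bash
python3 -m jog '{"dp":[[0.3,0,-0.1],[0.3,0,0],[0.3,0,0],[0.2,0,0],[0.05,0,0],[0,0,0],[0,0,0]],"yaw":[0,0,0,0,0,0,0]}' 1 20
python3 - <<'E'
from h import *
plan([0.4968,0.1206,.0525],4.63);print(get_obs()['force'])
save(capture('wrist'),'w12');im=cv2.imread('pics/w12.png')[:,:,::-1]
save(im,'w12z',(240,150,520,300),2.8)
E
```

```text
clock: 24.85
ee_pos: [0.4955, 0.1215, 0.0521]
ee_rot: [0.024, 1.571, 0.105]
force: [-0.3, 0.2, -0.3]
grip_width: 0.084
tcp [0.4955 0.1215 0.0521] ang 4.64 tilt [-1.e+00  0.e+00  1.e-04] | turn 0.01 dp cm [-0.04 -0.1   0.12] q6 -0.06
[-0.30426455  0.22434909 -0.27069636]
```

View pics/w12z.png

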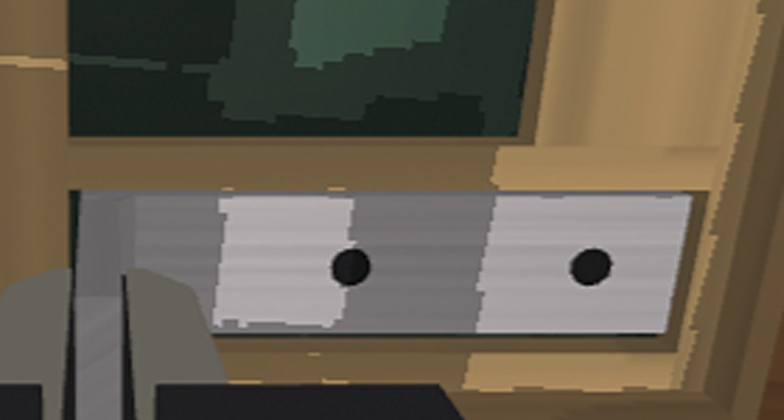

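narrow_1 sits inside its pocket. I'll release it, rise, and look at the others, since a broad one may have been knocked.

```bash
python3 -m jog '{"dp":[[0,0,0],[0,0,0],[0,0,0],[-1,0,0],[-4,0,0],[-6,0,0],[-5,0,0],[0,0,0]],"yaw":[0,0,0,0,0,0,0,0]}' 0.45 20
python3 - <<'E'
from h import *
save(capture('wrist'),'w13')
save(capture('top'),'t13'); im=cv2.imread('pics/t13.png')[:,:,::-1];save(im,'t13z',(230,190,450,310),3.6)
plan([.42,-.2,.22],80)
E
```

```text
clock: 25.9
ee_pos: [0.4982, 0.1216, 0.2173]
ee_rot: [-0.054, 1.561, 0.028]
force: [-0.0, 0.6, -1.6]
grip_width: 0.279
tcp [0.4954 0.1215 0.2127] ang 4.65 tilt [-1.0e+00 -1.0e-04  1.4e-03] | turn -75.35 dp cm [ -0.73   1.84 -32.97] q6 -0.06
```

View pics/w13.png

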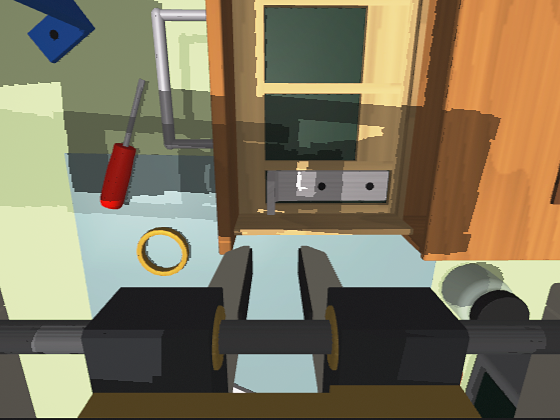

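View pics/t13z.png

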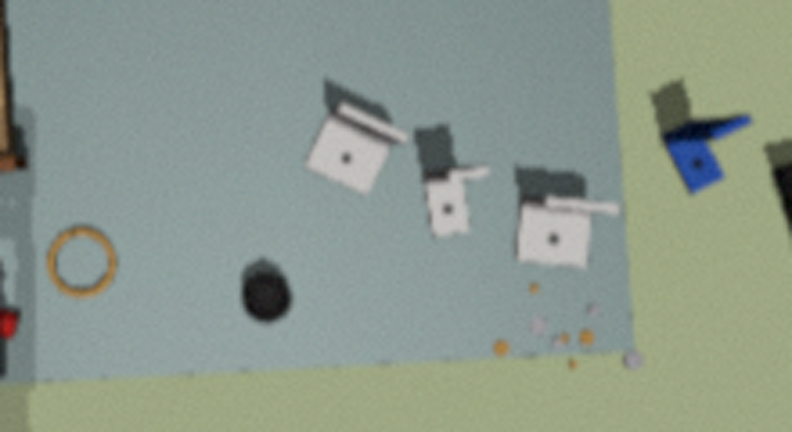

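```bash
python3 - <<'E'
from h import *
C=ci('top');f=lambda p:np.array(p)/3.6+[230,190]
N=['tu','td','iu','id','ou','od']
fit(C,'b',N,f([[307,163],[368,193],[338,110],[403,143],[343,102],[409,135]]),[.48,-.2,2.8])
fit(C,'n',N,f([[434,238],[468,233],[451,182],[488,178],[447,174],[487,168]]),[.44,-.3,3.3])
fit(C,'b',N,f([[518,259],[586,268],[546,205],[616,214],[547,198],[618,206]]),[.42,-.4,3.1])
E
```

```text
b corner [ 0.4969 -0.237 ] head 154.33 deg rms 0.42 max 0.83
n corner [ 0.4519 -0.3071] head 188.43 deg rms 0.32 max 0.68
b corner [ 0.4268 -0.4121] head 174.25 deg rms 0.50 max 1.00
```

broad_1 has been knocked to (0.497, -0.237) and now stands close to narrow_2, so it goes first.

```bash
python3 - <<'E'
from h import *
plan([.4933,-.2353,.215],64.3)
E
```

```text
tcp [0.4954 0.1215 0.2127] ang 4.65 tilt [-1.0e+00 -1.0e-04  1.4e-03] | turn -59.65 dp cm [ -0.23 -15.28 -32.24] q6 -0.06
```

```bash
python3 -m jog '{"dp":[[0,0,0],[0,0,0],[0,0,0],[0,0,0],[0,0,0],[0,0,0],[0,-1.91,-4.03],[0,-1.91,-4.03],[0,-1.91,-4.03],[0,-1.91,-4.03],[0,-1.91,-4.03],[0,-1.91,-4.03],[0,-1.91,-4.03],[0,-1.91,-4.03],[0,0,0],[0,0,0]],"yaw":[-10,-10,-10,-10,-10,-9.65,0,0,0,0,0,0,0,0,0,0]}' -0.72 5
python3 - <<'E'
from h import *
plan([.4933,-.2353,.215],64.3)
save(capture('wrist'),'w14')
E
```

```text
clock: 28.0
ee_pos: [0.4924, -0.2344, 0.2105]
ee_rot: [1.239, 1.567, 2.361]
force: [-0.5, 0.9, -0.5]
grip_width: 0.859
tcp [ 0.4924 -0.2344  0.2105] ang 64.26 tilt [-1.      0.0034  0.0012] | turn -0.04 dp cm [-0.45 -0.12 -0.04] q6 -1.77
```

View pics/w14.png

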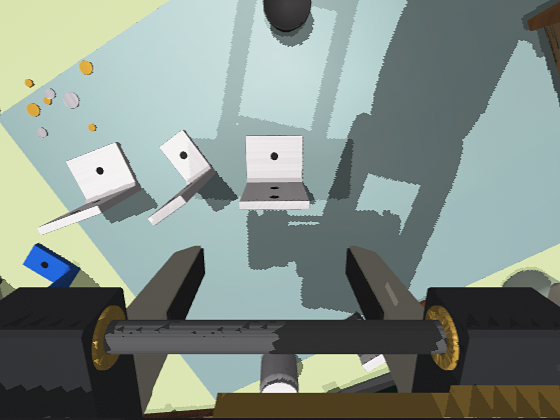

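```bash
python3 - <<'E'
from h import *
save(cv2.imread('pics/w14.png')[:,:,::-1],'w14z',(225,125,325,220),6)
x=fit(ci('wrist'),'b',['td','tu','id','iu','od','ou'],np.array([[246,136],[302,136],[240.5,201],[309,201],[240,208.5],[309,208]]),[.497,-.237,2.7])
a=x[2];plan([x[0]+.004*np.cos(a),x[1]+.004*np.sin(a),.075],np.degrees(a)-90)
E
```

```text
b corner [ 0.4973 -0.2373] head 154.65 deg rms 0.77 max 1.32
tcp [ 0.4927 -0.234   0.2109] ang 64.32 tilt [-1.0e+00  2.7e-03  9.0e-04] | turn -0.34 dp cm [13.59 -0.16 -0.1 ] q6 -1.77
```

View pics/w14z.png

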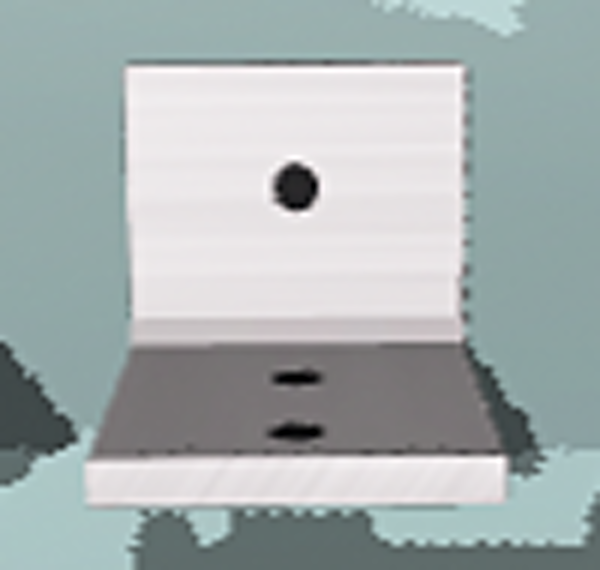

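```bash
python3 -m jog '{"dp":[[2,-0.15,-0.1],[3.5,0,0],[3.5,0,0],[2.5,0,0],[1.3,0,0],[0.75,0,0],[0,0,0],[0,0,0]],"yaw":[0,0,0,0,0,0,0,0]}' -0.72 6
python3 -m jog '{"dp":[[0,0,0],[0,0,0],[0,0,0],[0,0,0],[0,0,0],[0,0,0],[0,0,0]],"yaw":[0,0,0,0,0,0,0]}' 1 6
python3 - <<'E'
from h import *
plan([.4933,-.2353,.075],64.3);print(get_obs()['force'])
E
```

```text
clock: 29.05
ee_pos: [0.4948, -0.2372, 0.0775]
ee_rot: [-1.78, 1.569, -0.658]
force: [-0.5, 0.6, 0.3]
grip_width: 0.86
clock: 29.92
ee_pos: [0.4946, -0.2369, 0.0768]
ee_rot: [-1.394, 1.57, -0.272]
force: [0.9, 0.9, 4.2]
grip_width: 0.684
tcp [ 0.4946 -0.2369  0.0768] ang 64.29 tilt [-1.e+00 -8.e-04  1.e-04] | turn -0.01 dp cm [0.18 0.18 0.09] q6 -1.77
[0.94075556 0.851661   4.17570458]
```

```bash
python3 -m jog '{"dp":[[0.05,-0.35,0],[0.05,-0.35,0],[0.05,-0.7,0],[0.12,-0.69,0],[0.18,-0.68,0],[0,0,0],[0,0,0]],"yaw":[0,0,0,0,0,0,0]}' 1 6
python3 - <<'E'
from h import *
print(get_obs()['force'])
save(capture('wrist'),'w15')
E
```

```text
clock: 30.8
ee_pos: [0.5191, -0.2489, 0.0718]
ee_rot: [1.619, 1.571, 2.742]
force: [0.7, 1.0, 0.3]
grip_width: 0.691
[0.6606379  0.95546672 0.31329622]
```

View pics/w15.png

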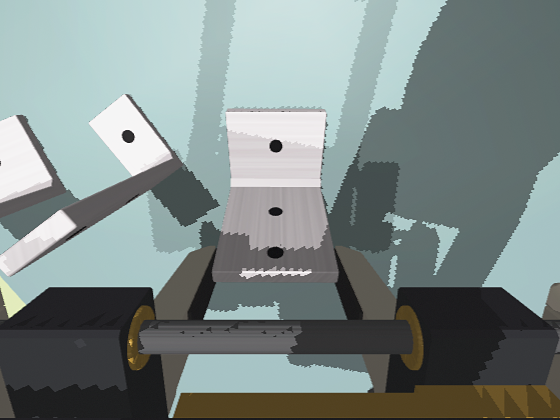

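```bash
python3 -m jog '{"dp":[[0.23,-0.66,0],[0.29,-0.64,0],[0.35,-0.61,0],[0.4,-0.57,0],[0.45,-0.54,0],[0.49,-0.5,0],[0.53,-0.45,0],[0.57,-0.4,0],[0.6,-0.35,0],[0.63,-0.3,0],[0.66,-0.24,0],[0,0,0],[0,0,0]],"yaw":[0,0,0,0,0,0,0,0,0,0,0,0,0]}' 1 6
python3 - <<'E'
from h import *
print(get_obs()['force'])
save(capture('wrist'),'w16')
E
```

```text
clock: 32.48
ee_pos: [0.5658, -0.2712, 0.0196]
ee_rot: [1.464, 1.569, 2.586]
force: [-0.0, -1.3, -0.5]
grip_width: 0.686
[-0.01069899 -1.32105672 -0.52666066]
```

View pics/w16.png

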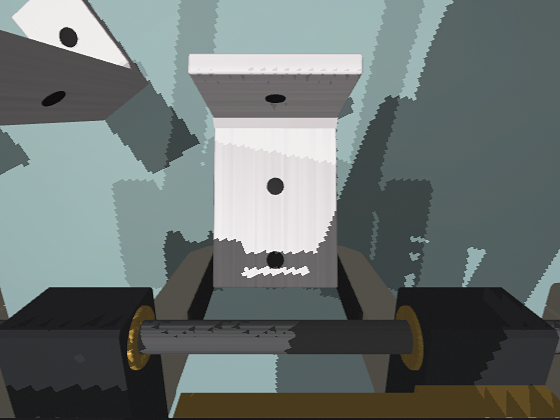

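```bash
python3 -m jog '{"dp":[[0.6,-0.15,0],[0.5,-0.08,0],[0.4,-0.04,0],[0.2,0,0],[0,0,0],[0,0,0]],"yaw":[0,0,0,0,0,0]}' 1 6
python3 -m jog '{"dp":[[0,0,0],[0,0,0],[0,0,0],[0,0,0]],"yaw":[0,0,0,0]}' -0.6 6
python3 -m jog '{"dp":[[-3,0,0],[-5,0,0],[-5,2,0],[-5,3,0],[0,3,0],[0,0,0],[0,0,0]],"yaw":[0,0,0,0,0,0,0]}'
python3 - <<'E'
from h import *
plan([.5,-.24,.2])
save(capture('wrist'),'w17');save(cv2.imread('pics/w17.png')[:,:,::-1],'w17z',(215,140,335,280),4)
E
```

```text
clock: 33.28
ee_pos: [0.5688, -0.2728, 0.003]
ee_rot: [1.556, 1.57, 2.678]
force: [-0.2, 0.8, -0.7]
grip_width: 0.69
clock: 33.78
ee_pos: [0.569, -0.2729, 0.0031]
ee_rot: [-1.977, 1.571, -0.855]
force: [0.9, 0.3, 1.0]
grip_width: 0.8
clock: 34.65
ee_pos: [0.4974, -0.2384, 0.1828]
ee_rot: [-1.395, 1.571, -0.273]
force: [0.4, 0.2, 0.3]
grip_width: 0.802
tcp [ 0.4974 -0.2384  0.1828] ang 64.29 tilt [-1.e+00 -3.e-04  1.e-04] | turn 0.00 dp cm [-1.72 -0.31 -0.03] q6 -1.77
```

View pics/w17.png

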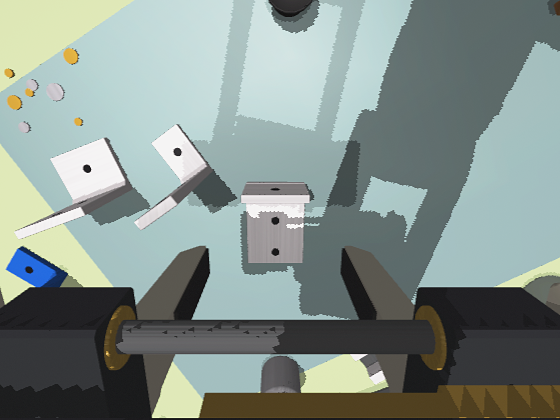

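View pics/w17z.png

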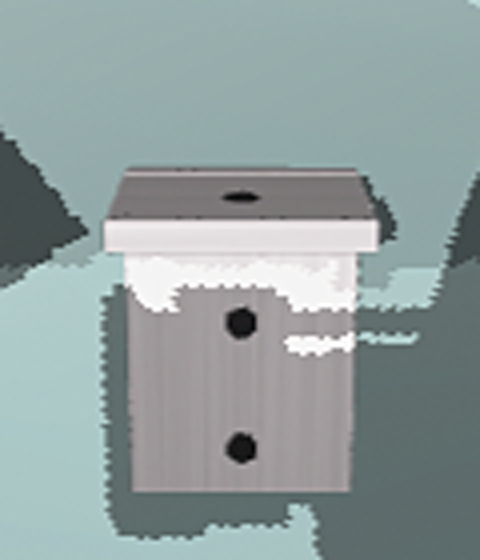

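```bash
python3 - <<'E'
from h import *
px=np.array([[106,220],[379,220],[104,252],[379,250],[127,168],[356,169],[133,491],[350,490]])/4+[215,140]
x=fit(ci('wrist'),'b',['Td','Tu','td','tu','cd','cu','id','iu'],px,[.48,-.23,-.43],True)
c,s=np.cos(x[2]),np.sin(x[2]);print(x[0]+.004*c,x[1]+.004*s)
plan([x[0]+.004*c,x[1]+.004*s,.030],np.degrees(x[2]))
E
```

```text
b corner [ 0.4922 -0.2363] head -25.70 deg rms 0.49 max 0.96
0.49576551148727876 -0.237994658566678
tcp [ 0.4975 -0.2385  0.1826] ang 64.29 tilt [-1.e+00  2.e-04  1.e-04] | turn 89.99 dp cm [15.26 -0.02 -0.18] q6 -1.77
```

```bash
python3 -m jog '{"dp":[[0,0,0],[0,0,0],[0,0,0],[0,0,0],[0,0,0],[0,0,0],[0,0,0],[0,0,0],[0,0,0],[2,0,-0.18],[4,0,0],[4,0,0],[3,0,0],[1.5,0,0],[0.7,0,0],[0,0,0],[0,0,0]],"yaw":[10,10,10,10,10,10,10,10,10,0,0,0,0,0,0,0,0]}' 0.35 25
python3 -m jog '{"dp":[[0,0,0],[0,0,0],[0,0,0],[0,0,0],[0,0,0],[-0.5,0,0],[-2,0,0],[-4,0,0],[-4,0,0],[-4,0,0],[0,0,0],[0,0,0]],"yaw":[0,0,0,0,0,0,0,0,0,0,0,0]}' 1 25
python3 - <<'E'
from h import *
o=get_obs();print(o['grip_width']*93,o['force'])
c,s=np.cos(.0808),np.sin(.0808)
print(.5338-.0435*c,.1888-.0435*s)
plan([.5338-.0435*c,.1888-.0435*s,.175],4.63)
save(capture('wrist'),'w18')
E
```

```text
clock: 36.83
ee_pos: [0.496, -0.2379, 0.0321]
ee_rot: [-0.194, 1.569, -0.642]
force: [-0.5, -0.3, -0.3]
grip_width: 0.328
clock: 38.33
ee_pos: [0.4945, -0.2369, 0.1749]
ee_rot: [2.97, 1.569, 2.522]
force: [-0.3, 0.1, -1.8]
grip_width: 0.082
7.594385010508213 [-0.3433291   0.08033819 -1.76077966]
0.4904419206823686 0.18528902322907426
tcp [ 0.4945 -0.2369  0.1749] ang -25.70 tilt [-1.e+00  3.e-04 -2.e-03] | turn -30.33 dp cm [-1.000e-02  4.211e+01  3.000e+00] q6 -0.20
```

View pics/w18.png

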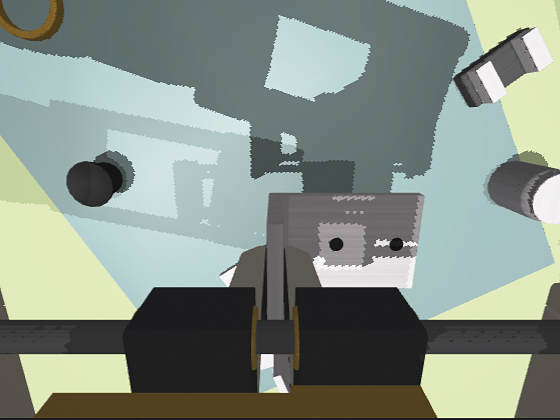

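```bash
python3 -m jog '{"dp":[[0,0,0],[0,0,0],[0,0,0],[0,4.21,0.3],[0,4.21,0.3],[0,4.21,0.3],[0,4.21,0.3],[0,4.21,0.3],[0,4.21,0.3],[0,4.21,0.3],[0,4.21,0.3],[0,4.21,0.3],[0,4.21,0.3],[0,0,0],[0,0,0],[0,0,0]],"yaw":[-10.1,-10.1,-10.13,0,0,0,0,0,0,0,0,0,0,0,0,0]}' 1 25
python3 - <<'E'
from h import *
plan([.4904,.1853,.0525],4.63)
save(capture('wrist'),'w19');save(cv2.imread('pics/w19.png')[:,:,::-1],'w19z',(230,110,450,290),3.3)
E
```

```text
clock: 40.38
ee_pos: [0.491, 0.1835, 0.1753]
ee_rot: [-2.853, 1.569, -2.774]
force: [-1.0, 1.0, -0.7]
grip_width: 0.08
tcp [0.491  0.1835 0.1753] ang 4.55 tilt [-1.0e+00 -4.0e-04 -1.5e-03] | turn -0.08 dp cm [12.28  0.18 -0.04] q6 0.07
```

View pics/w19z.png

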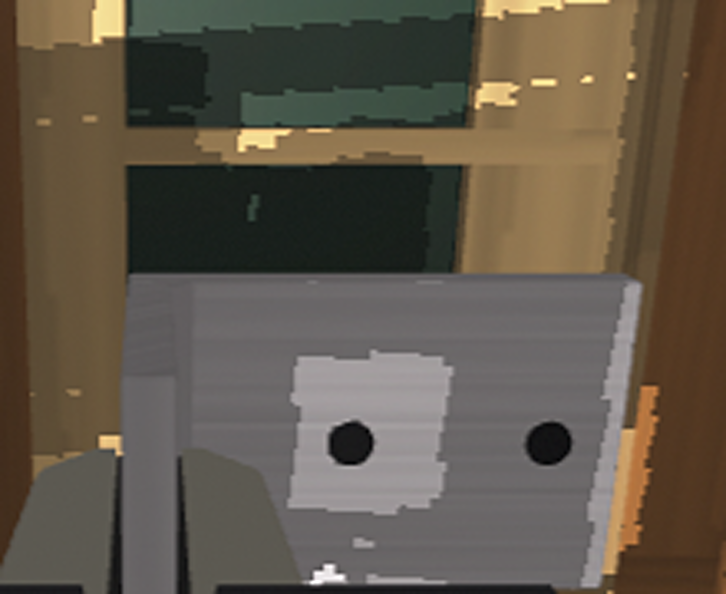

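```bash
python3 - <<'E'
from h import *
C=ci('wrist');f=lambda p:np.array(p)/3.3+[230,110]
p,M=tool()
q=unproj(C,f([[300,283],[638,283],[600,587]]),p[2]-.023);print(((q-p)@M*1000).round(1))
b=unproj(C,f([[128,165],[462,165],[128,125],[472,125]]),.03);print(b.round(4))
c,s=np.cos(.0808),np.sin(.0808)
print([(.5338+c*x-s*y,.1888+s*x+c*y) for x,y in[(-.0505,.035),(.0505,.035)]])
E
```

```text
[[ 23.   30.7  28.1]
 [ 22.9  30.7  90.1]
 [ 22.9 -32.2  90.8]]
[[0.4828 0.2173 0.03  ]
 [0.5801 0.2249 0.03  ]
 [0.4819 0.2288 0.03  ]
 [0.5811 0.2366 0.03  ]]
[(np.float64(0.4806398346546486), np.float64(0.2196098494065598)), (np.float64(0.5813103176679998), np.float64(0.22776177248388163))]
```

```bash
python3 -m jog '{"dp":[[3,0.1,0],[3,0,0],[2.5,0,0],[1.5,0,0],[0.8,0,0],[0.3,0,0],[0,0,0],[0,0,0]],"yaw":[0,0,0,0,0,0,0,0]}' 1 25
python3 - <<'E'
from h import *
plan([0.4905,0.185,.0535],4.63)
save(capture('wrist'),'w20');im=cv2.imread('pics/w20.png')[:,:,::-1]
save(im,'w20z',(230,110,470,290),3.2)
E
```

```text
clock: 41.42
ee_pos: [0.4917, 0.1858, 0.0658]
ee_rot: [0.06, 1.569, 0.141]
force: [0.0, -0.5, -1.1]
grip_width: 0.086
tcp [0.4917 0.1858 0.0658] ang 4.63 tilt [-1.0e+00  1.0e-04  1.4e-03] | turn 0.00 dp cm [ 1.23 -0.07 -0.12] q6 0.07
```

View pics/w20z.png

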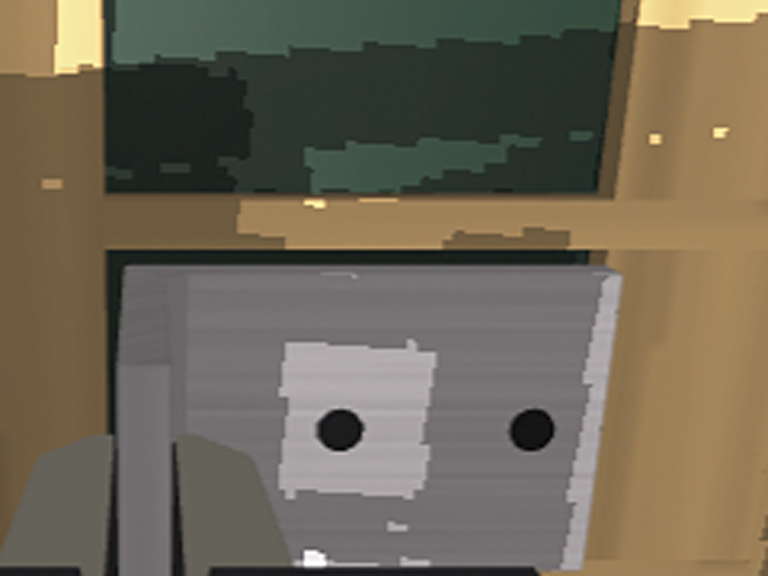

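```bash
python3 -m jog '{"dp":[[0.3,0,-0.12],[0.3,0,0],[0.3,0,0],[0.25,0,0],[0.05,0,0],[0,0,0],[0,0,0]],"yaw":[0,0,0,0,0,0,0]}' 1 25
python3 - <<'E'
from h import *
plan([0.4905,0.185,.0535],4.63);print(get_obs()['force'])
save(capture('wrist'),'w21');im=cv2.imread('pics/w21.png')[:,:,::-1]
save(im,'w21z',(230,110,470,290),3.2)
E
```

```text
clock: 42.35
ee_pos: [0.4901, 0.1856, 0.0534]
ee_rot: [-0.003, 1.57, 0.078]
force: [-1.6, -0.4, 4.4]
grip_width: 0.089
tcp [0.4901 0.1856 0.0534] ang 4.63 tilt [-1.e+00 -0.e+00  5.e-04] | turn -0.00 dp cm [-0.01 -0.06  0.03] q6 0.07
[-1.61857383 -0.44184904  4.38555596]
```

View pics/w21z.png

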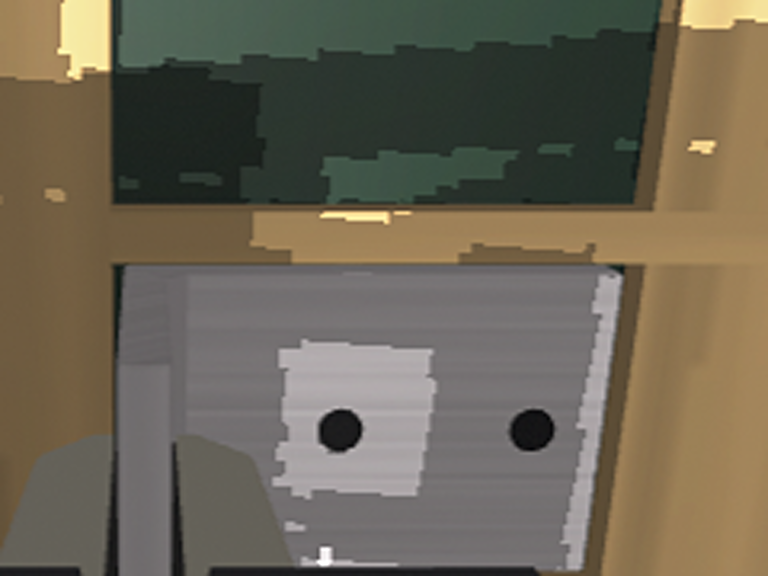

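```bash
python3 -m jog '{"dp":[[0,0,0],[0,0,0],[0,0,0],[-1,0,0],[-4,0,0],[-6,0,0],[-5,0,0],[0,0,0]],"yaw":[0,0,0,0,0,0,0,0]}' 0.45 20
python3 - <<'E'
from h import *
save(capture('wrist'),'w22')
save(capture('top'),'t22'); im=cv2.imread('pics/t22.png')[:,:,::-1];save(im,'t22z',(230,190,450,310),3.6)
E
```

```text
clock: 43.4
ee_pos: [0.4927, 0.1861, 0.2184]
ee_rot: [0.075, 1.561, 0.156]
force: [0.3, 0.2, -0.8]
grip_width: 0.274
```

View pics/w22.png

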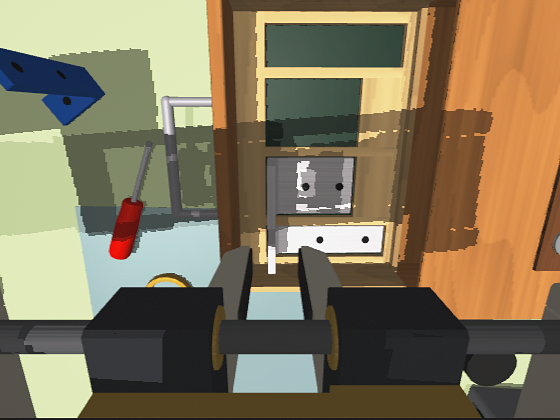

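View pics/t22z.png

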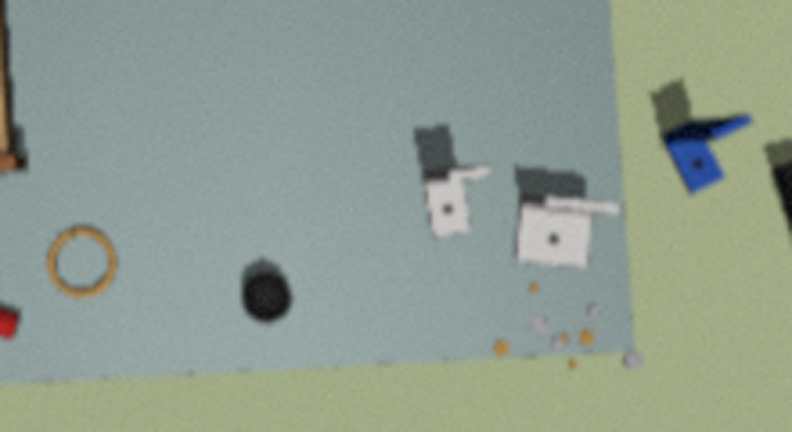

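```bash
python3 - <<'E'
from h import *
plan([.4479,-.3077,.215],98.4)
E
```

```text
tcp [0.4899 0.1856 0.2136] ang 4.63 tilt [-1.0e+00  1.0e-04  1.3e-03] | turn 86.23 dp cm [ -0.14 -11.36  48.18] q6 0.07
```

```bash
python3 -m jog '{"dp":[[0,0,0],[0,0,0],[0,0,0],[0,0,0],[0,0,0],[0,0,0],[0,0,0],[0,0,0],[0,0,0]],"yaw":[-10.42,-10.42,-10.42,-10.42,-10.42,-10.42,-10.42,-10.42,-10.4]}' -0.29 5
python3 -m jog '{"dp":[[0,1.14,-4.82],[0,1.14,-4.82],[0,1.14,-4.82],[0,1.14,-4.82],[0,1.14,-4.82],[0,1.14,-4.82],[0,1.14,-4.82],[0,1.14,-4.82],[0,1.14,-4.82],[0,1.1,-4.8],[0,0,0],[0,0,0],[0,0,0]],"yaw":[0,0,0,0,0,0,0,0,0,0,0,0,0]}' -0.29 5
python3 - <<'E'
from h import *
plan([.4479,-.3077,.215],98.4)
save(capture('wrist'),'w23');save(cv2.imread('pics/w23.png')[:,:,::-1],'w23z',(225,110,335,230),5)
E
```

```text
clock: 44.62
ee_pos: [0.4887, 0.1853, 0.2109]
ee_rot: [1.57, 1.566, -2.99]
force: [0.4, 0.3, 0.5]
grip_width: 0.646
clock: 46.25
ee_pos: [0.4477, -0.306, 0.2125]
ee_rot: [0.456, 1.569, 2.174]
force: [-0.5, 0.7, 0.1]
grip_width: 0.644
tcp [ 0.4477 -0.306   0.2125] ang 98.46 tilt [-1.0e+00  8.0e-04  1.5e-03] | turn 0.06 dp cm [-0.25  0.01 -0.17] q6 -2.52
```

View pics/w23.png

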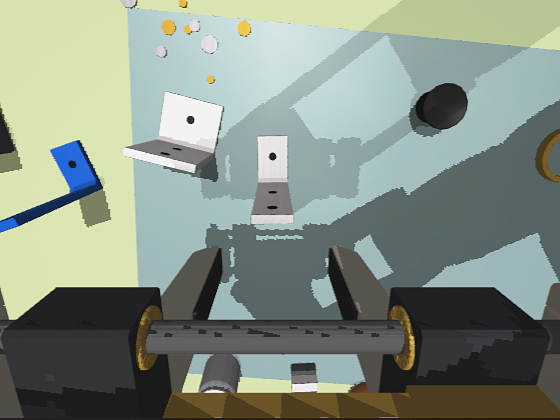

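View pics/w23z.png

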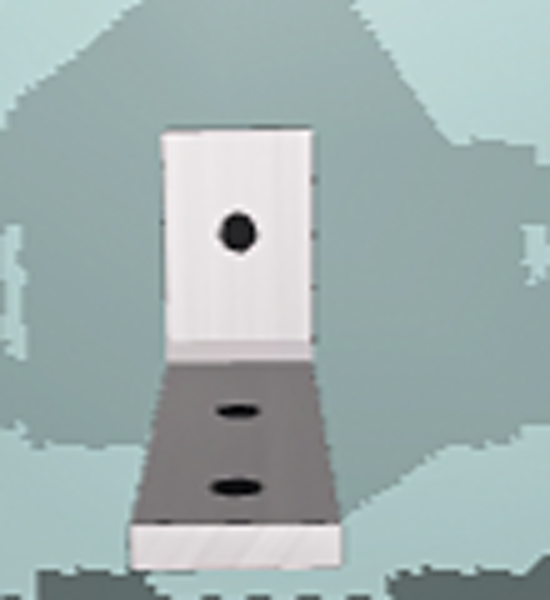

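```bash
python3 - <<'E'
from h import *
px=np.array([[162,130],[312,129],[130,523],[341,523],[131,569],[342,567]])/5+[225,110]
x=fit(ci('wrist'),'n',['td','tu','id','iu','od','ou'],px,[.4519,-.3071,3.29])
a=x[2];plan([x[0]+.004*np.cos(a),x[1]+.004*np.sin(a),.115],np.degrees(a)-90)
E
```

```text
n corner [ 0.4543 -0.3083] head 189.01 deg rms 0.25 max 0.36
tcp [ 0.4479 -0.3061  0.2128] ang 98.48 tilt [-1.e+00  4.e-04  9.e-04] | turn -0.54 dp cm [ 9.78 -0.2  -0.32] q6 -2.52
```

```bash
python3 -m jog '{"dp":[[2,-0.15,-0.25],[3,0,0],[2.5,0,0],[1.5,0,0],[0.7,0,0],[0,0,0],[0,0,0]],"yaw":[-0.5,0,0,0,0,0,0]}' -0.29 5
python3 -m jog '{"dp":[[0,0,0],[0,0,0],[0,0,0],[0,0,0],[0,0,0],[0,0,0],[0,0,0]],"yaw":[0,0,0,0,0,0,0]}' 1 5
python3 -m jog '{"dp":[[0.05,-0.52,0],[0.05,-0.52,0],[0.08,-0.52,0],[0.1,-0.52,0],[0.1,-0.5,0],[0.12,-0.5,0],[0,0,0],[0,0,0]],"yaw":[0,0,0,0,0,0,0,0]}' 1 5
python3 - <<'E'
from h import *
print(get_obs()['force'])
save(capture('wrist'),'w24')
E
```

```text
clock: 47.18
ee_pos: [0.4502, -0.3104, 0.117]
ee_rot: [-2.527, 1.569, -0.801]
force: [0.2, 0.0, 0.1]
grip_width: 0.649
clock: 48.05
ee_pos: [0.4498, -0.3099, 0.1162]
ee_rot: [-2.271, 1.571, -0.545]
force: [-1.0, 0.4, 2.2]
grip_width: 0.367
clock: 49.05
ee_pos: [0.4808, -0.3052, 0.1114]
ee_rot: [-2.207, 1.57, -0.48]
force: [0.5, 1.0, 5.7]
grip_width: 0.369
[0.49438177 0.98302255 5.66689643]
```

View pics/w24.png

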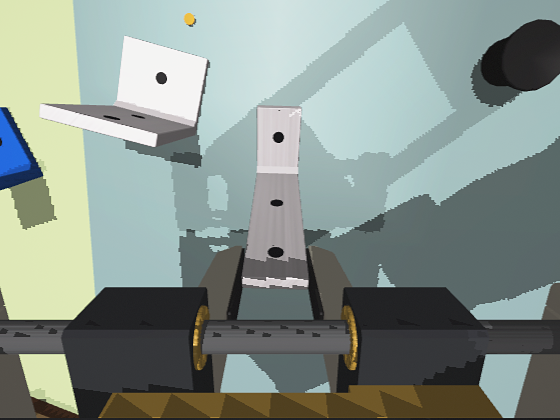

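narrow_2 is tilting about 15° like the first one. I'll carry on along the arc.

```bash
python3 -m jog '{"dp":[[0.28,-1.01,0],[0.37,-0.98,0],[0.45,-0.94,0],[0.53,-0.9,0],[0.61,-0.85,0],[0.68,-0.8,0],[0.75,-0.73,0],[0.81,-0.66,0],[0.86,-0.59,0],[0.91,-0.51,0],[0.95,-0.43,0],[0.99,-0.35,0],[0,0,0],[0,0,0]],"yaw":[0,0,0,0,0,0,0,0,0,0,0,0,0,0]}' 1 5
python3 - <<'E'
from h import *
print(get_obs()['force'])
save(capture('wrist'),'w25')
E
```

```text
clock: 50.85
ee_pos: [0.5663, -0.2917, 0.0291]
ee_rot: [1.193, 1.57, 2.919]
force: [0.2, 0.3, -0.7]
grip_width: 0.364
[ 0.1704136   0.29800479 -0.65635041]
```

View pics/w25.png

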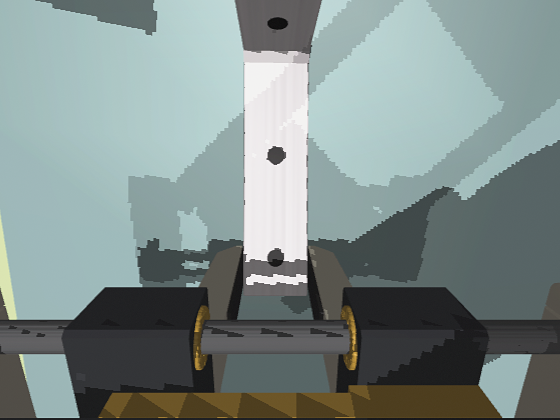

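```bash
python3 -m jog '{"dp":[[0.8,-0.2,0],[0.8,-0.17,0],[0.6,-0.06,0],[0.3,-0.02,0],[0.1,0,0],[0,0,0],[0,0,0]],"yaw":[0,0,0,0,0,0,0]}' 1 5
python3 -m jog '{"dp":[[0,0,0],[0,0,0],[0,0,0],[0,0,0]],"yaw":[0,0,0,0]}' 0.05 5
python3 -m jog '{"dp":[[-3,0,0],[-5,0,0],[-5,2,0],[-5,4,0],[0,6,0],[0,0,0],[0,0,0]],"yaw":[0,0,0,0,0,0,0]}'
python3 - <<'E'
from h import *
plan([.4857,-.066,.2])
save(capture('wrist'),'w26');save(cv2.imread('pics/w26.png')[:,:,::-1],'w26z',(225,165,325,300),4.4)
E
```

```text
clock: 51.78
ee_pos: [0.5709, -0.2909, 0.0033]
ee_rot: [1.08, 1.571, 2.806]
force: [-1.5, 1.0, -0.7]
grip_width: 0.364
clock: 52.28
ee_pos: [0.571, -0.291, 0.0032]
ee_rot: [-2.398, 1.571, -0.673]
force: [-0.8, -0.8, -0.3]
grip_width: 0.473
clock: 53.15
ee_pos: [0.4537, -0.3096, 0.1822]
ee_rot: [-2.037, 1.57, -0.312]
force: [0.9, 0.6, 0.1]
grip_width: 0.473
tcp [ 0.4537 -0.3096  0.1822] ang 98.83 tilt [-1.e+00 -9.e-04 -4.e-04] | turn 0.00 dp cm [-1.78 -6.9  23.58] q6 -2.53
```

View pics/w26z.png

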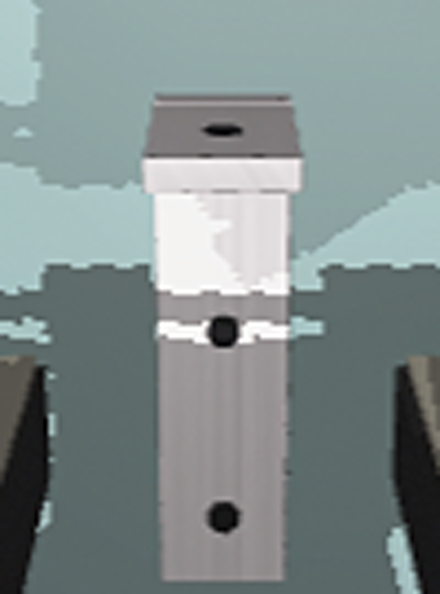

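```bash
python3 - <<'E'
from h import *
px=np.array([[145,157],[300,157],[143,190],[302,190],[155,97],[290,97],[161,579],[285,579]])/4.4+[225,165]
x=fit(ci('wrist'),'n',['Td','Tu','td','tu','cd','cu','id','iu'],px,[.45,-.31,.15],True)
c,s=np.cos(x[2]),np.sin(x[2]);print(x[0]+.004*c,x[1]+.004*s)
plan([x[0]+.004*c,x[1]+.004*s,.030],np.degrees(x[2]))
E
```

```text
n corner [ 0.4532 -0.3101] head 8.94 deg rms 0.57 max 1.08
0.45710716618965025 -0.3095104969270324
tcp [ 0.4542 -0.3095  0.182 ] ang 98.88 tilt [-1.e+00 -7.e-04 -2.e-04] | turn 89.94 dp cm [15.2  -0.05  0.29] q6 -2.53
```

```bash
python3 -m jog '{"dp":[[0,0,0],[0,0,0],[0,0,0],[0,0,0],[0,0,0],[0,0,0],[0,0,0],[0,0,0],[0,0,0],[2,0,0.28],[4,0,0],[4,0,0],[3,0,0],[1.5,0,0],[0.7,0,0],[0,0,0],[0,0,0]],"yaw":[10,10,10,10,10,10,10,10,9.95,0,0,0,0,0,0,0,0]}' 0.35 20
python3 -m jog '{"dp":[[0,0,0],[0,0,0],[0,0,0],[0,0,0],[0,0,0],[-0.5,0,0],[-2,0,0],[-4,0,0],[-4,0,0],[-4,0,0],[0,0,0],[0,0,0]],"yaw":[0,0,0,0,0,0,0,0,0,0,0,0]}' 1 20
python3 - <<'E'
from h import *
o=get_obs();print(o['grip_width']*93,o['force'])
c,s=np.cos(.0808),np.sin(.0808)
print(.5421-.0635*c,.335-.0635*s)
plan([.5421-.0635*c,.335-.0635*s,.175],4.63)
save(capture('wrist'),'w27')
E
```

```text
clock: 55.32
ee_pos: [0.4569, -0.3095, 0.031]
ee_rot: [-0.946, 1.569, -0.79]
force: [-0.5, 0.3, 0.3]
grip_width: 0.327
clock: 56.82
ee_pos: [0.4556, -0.3083, 0.174]
ee_rot: [2.208, 1.569, 2.364]
force: [-0.4, 0.5, -1.7]
grip_width: 0.083
7.762187370924042 [-0.37526987  0.50882062 -1.65823234]
0.47880717157081387 0.32987478103554524
tcp [ 0.4556 -0.3083  0.174 ] ang 8.94 tilt [-1.      0.0013 -0.001 ] | turn 4.31 dp cm [-0.1  63.43  7.47] q6 -0.95
```

View pics/w27.png

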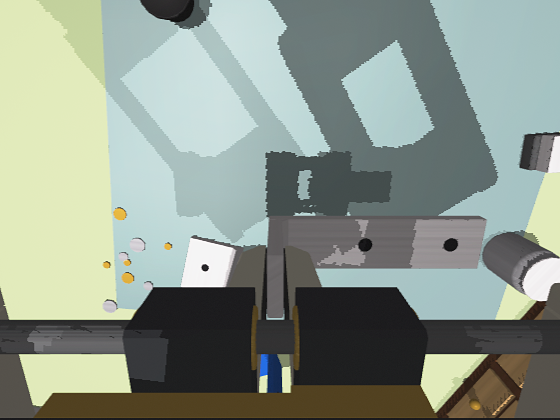

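```bash
python3 -m jog '{"dp":[[0,0,0],[0,4.53,0.53],[0,4.53,0.53],[0,4.53,0.53],[0,4.53,0.53],[0,4.53,0.53],[0,4.53,0.53],[0,4.53,0.53],[0,4.53,0.53],[0,4.53,0.53],[0,4.53,0.54],[0,4.53,0.54],[0,4.53,0.54],[0,4.53,0.54],[0,4.54,0.54],[0,0,0],[0,0,0],[0,0,0]],"yaw":[4.31,0,0,0,0,0,0,0,0,0,0,0,0,0,0,0,0,0]}' 1 20
python3 - <<'E'
from h import *
plan([.4788,.3299,.0525],4.63)
save(capture('wrist'),'w28');save(cv2.imread('pics/w28.png')[:,:,::-1],'w28z',(240,120,520,300),2.8)
E
```

```text
clock: 59.12
ee_pos: [0.4792, 0.328, 0.1743]
ee_rot: [-2.633, 1.569, -2.553]
force: [0.5, 0.0, -0.9]
grip_width: 0.085
tcp [0.4792 0.328  0.1743] ang 4.55 tilt [-1.0e+00 -8.0e-04 -1.5e-03] | turn -0.08 dp cm [12.18  0.19 -0.02] q6 0.33
```

View pics/w28z.png

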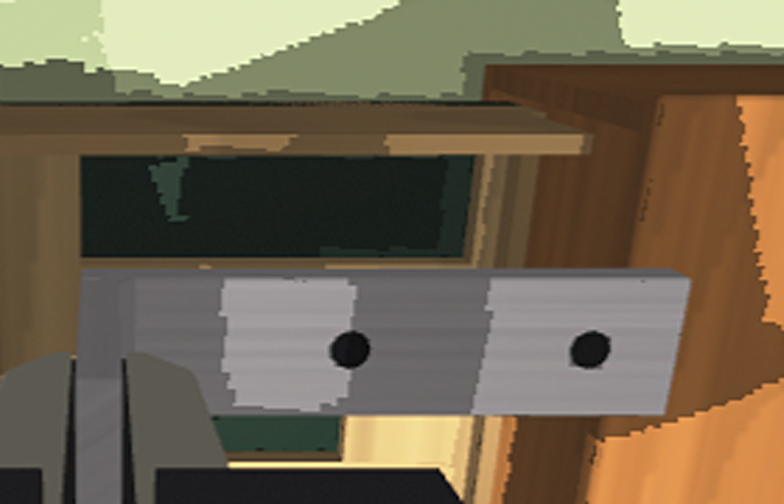

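```bash
python3 - <<'E'
from h import *
C=ci('wrist');f=lambda p:np.array(p)/2.8+[240,120]
p,M=tool()
q=unproj(C,f([[300,278],[690,278],[665,413],[400,413]]),p[2]-.022);print(((q-p)@M*1000).round(1))
b=unproj(C,f([[80,155],[80,258],[475,265]]),.03);print(b.round(4))
c,s=np.cos(.0808),np.sin(.0808)
print([(.5421+c*x-s*y,.335+s*x+c*y) for x,y in[(-.0705,.02),(-.0705,-.02),(.0705,-.02)]])
E
```

```text
[[ 22.   16.   44.8]
 [ 21.9  16.  130.4]
 [ 21.9 -16.8 130.9]
 [ 21.9 -16.8  69.9]]
[[0.4719 0.347  0.03  ]
 [0.4747 0.3094 0.03  ]
 [0.6171 0.318  0.03  ]]
[(np.float64(0.4702157671882407), np.float64(0.3492445453793647)), (np.float64(0.47344425157529885), np.float64(0.30937504715625536)), (np.float64(0.6139842328117594), np.float64(0.3207554546206353))]
```

```bash
python3 -m jog '{"dp":[[3,0.08,0],[3,0,0],[2.5,0,0],[1.5,0,0],[0.8,0,-0.05],[0.25,0,-0.05],[0,0,0],[0,0,0]],"yaw":[0,0,0,0,0,0,0,0]}' 1 20
python3 - <<'E'
from h import *
plan([.4788,.3293,.0525],4.63)
save(capture('wrist'),'w29');save(cv2.imread('pics/w29.png')[:,:,::-1],'w29z',(240,150,520,300),2.8)
E
```

```text
clock: 60.18
ee_pos: [0.4789, 0.3304, 0.0652]
ee_rot: [0.331, 1.569, 0.412]
force: [0.0, -0.0, -1.4]
grip_width: 0.086
tcp [0.4789 0.3304 0.0652] ang 4.63 tilt [-1.0e+00  5.0e-04  1.4e-03] | turn 0.00 dp cm [ 1.27 -0.1  -0.01] q6 0.33
```

View pics/w29z.png

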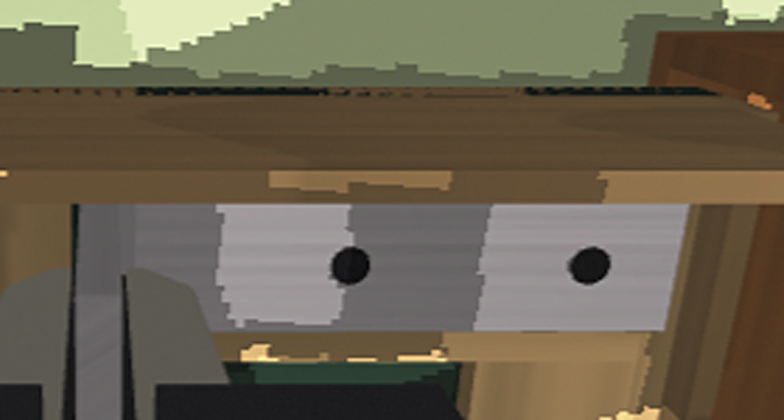

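```bash
python3 - <<'E'
from h import *
C=ci('wrist');f=lambda p:np.array(p)/2.8+[240,150]
p,M=tool()
a=unproj(C,f([[300,362],[440,362]]),.03); b=unproj(C,f([[400,331],[665,331]]),p[2]-.022)
g=unproj(C,f([[72,230]]),.03);h=unproj(C,f([[80,230]]),p[2]-.03)
print([((q-p)@M*1000)[:,1:].round(1).tolist() for q in(a,b,g,h)])
E
```

```text
[[[-32.7, 50.7], [-32.8, 85.7]], [[-17.4, 70.0], [-17.5, 131.1]], [[2.5, -5.8]], [[4.5, -3.8]]]
```

```bash
python3 -m jog '{"dp":[[0.2,-0.15,0.07],[0.35,0,0],[0.35,0,0],[0.3,0,0],[0.1,0,0],[0,0,0],[0,0,0]],"yaw":[0,0,0,0,0,0,0]}' 1 20
python3 - <<'E'
from h import *
plan([.4788,.3293,.0525],4.63);print(get_obs()['force'])
save(capture('wrist'),'w30');save(cv2.imread('pics/w30.png')[:,:,::-1],'w30z',(240,150,520,300),2.8)
E
```

```text
clock: 61.1
ee_pos: [0.4796, 0.3286, 0.0523]
ee_rot: [0.007, 1.57, 0.088]
force: [-0.9, -1.6, 4.6]
grip_width: 0.085
tcp [0.4796 0.3286 0.0523] ang 4.64 tilt [-1.      0.      0.0011] | turn 0.01 dp cm [-0.02  0.07 -0.08] q6 0.33
[-0.87656087 -1.61821561  4.55760016]
```

View pics/w30z.png

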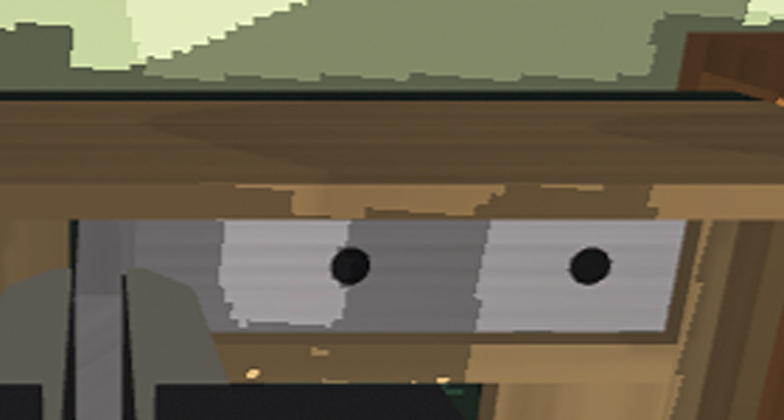

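```bash
python3 -m jog '{"dp":[[0,0,0],[0,0,0],[0,0,0],[-1,0,0],[-4,0,0],[-6,0,0],[-5,0,0],[0,0,0]],"yaw":[0,0,0,0,0,0,0,0]}' 0.45 20
python3 - <<'E'
from h import *
save(capture('wrist'),'w31')
save(capture('top'),'t31'); im=cv2.imread('pics/t31.png')[:,:,::-1];save(im,'t31z',(330,210,450,290),6)
plan([.4228,-.4117,.215],84.25)
E
```

```text
clock: 62.15
ee_pos: [0.4818, 0.3299, 0.2173]
ee_rot: [0.337, 1.56, 0.418]
force: [-0.8, 0.4, -0.1]
grip_width: 0.273
tcp [0.4792 0.3287 0.2121] ang 4.63 tilt [-1.0e+00  4.0e-04  1.2e-03] | turn -79.62 dp cm [ -0.29  -1.81 -74.23] q6 0.33
```

View pics/w31.png

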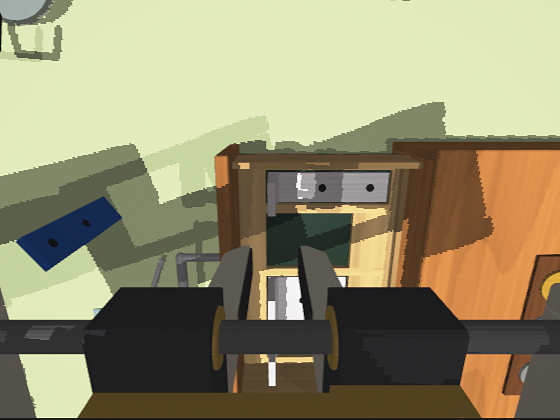

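View pics/t31z.png

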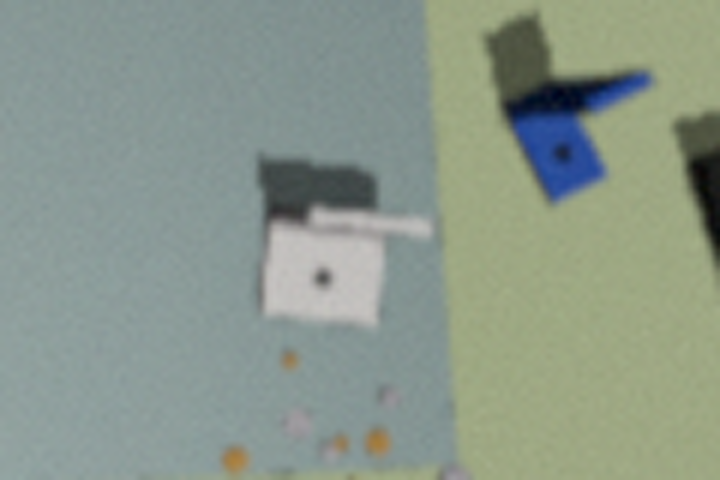

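```bash
python3 -m jog '{"dp":[[0,0,0],[0,0,0],[0,0,0],[0,0,0],[0,0,0],[0,0,0],[0,0,0],[0,0,0]],"yaw":[-10,-10,-10,-10,-10,-10,-10,-9.62]}' -0.72 6
python3 -m jog '{"dp":[[0,-0.12,-4.95],[0,-0.12,-4.95],[0,-0.12,-4.95],[0,-0.12,-4.95],[0,-0.12,-4.95],[0,-0.12,-4.95],[0,-0.12,-4.95],[0,-0.12,-4.95],[0,-0.12,-4.95],[0,-0.12,-4.95],[0,-0.12,-4.95],[0,-0.12,-4.95],[0,-0.12,-4.95],[0,-0.12,-4.95],[0,-0.12,-4.95],[0,0,0],[0,0,0],[0,0,0]],"yaw":[0,0,0,0,0,0,0,0,0,0,0,0,0,0,0,0,0,0]}' -0.72 6
python3 - <<'E'
from h import *
print('blue',unproj(ci('top'),np.array([[505,105],[520,80],[600,170],[555,200]])/6+[330,210],.008).round(3)[:,:2].tolist())
print('bluetop',unproj(ci('top'),np.array([[590,95],[650,75]])/6+[330,210],.135).round(3)[:,:2].tolist())
plan([.4228,-.4117,.215],84.25)
save(capture('wrist'),'w32');save(cv2.imread('pics/w32.png')[:,:,::-1],'w32z',(225,125,325,225),5.5)
E
```

```text
clock: 63.25
ee_pos: [0.478, 0.3281, 0.2091]
ee_rot: [2.074, 1.566, -2.734]
force: [-0.1, 0.9, -0.6]
grip_width: 0.86
clock: 65.5
ee_pos: [0.4228, -0.4102, 0.2109]
ee_rot: [0.536, 1.569, 2.007]
force: [-0.2, 0.3, 0.5]
grip_width: 0.86
blue [[0.485, -0.509], [0.499, -0.517], [0.45, -0.56], [0.433, -0.535]]
bluetop [[0.487, -0.509], [0.497, -0.539]]
tcp [ 0.4228 -0.4102  0.2109] ang 84.32 tilt [-1.0e+00  9.0e-04  1.5e-03] | turn 0.07 dp cm [-0.41 -0.02 -0.15] q6 -2.43
```

View pics/w32z.png

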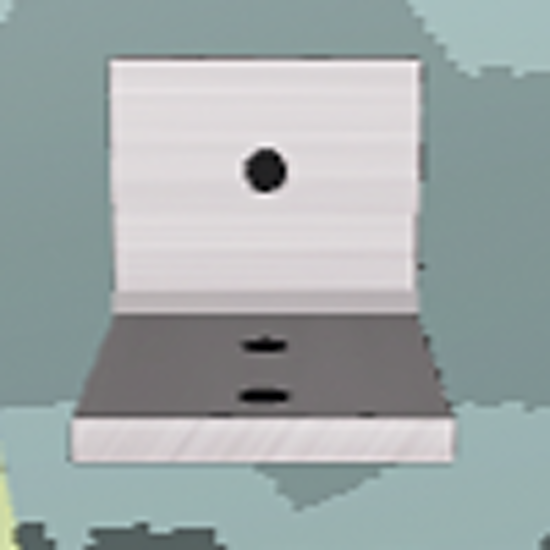

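View pics/w32.png

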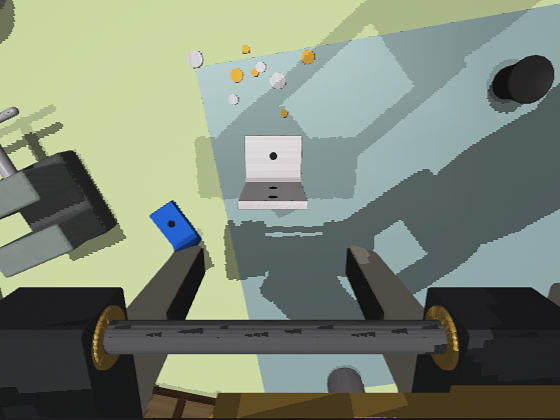

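The blue look-alike stands within reach of the gripper body's sweep, so I'll first carry broad_2 upright about 7 cm toward +y.

```bash
python3 - <<'E'
from h import *
px=np.array([[109,59],[421,60],[73,417],[453,416],[71,461],[454,461]])/5.5+[225,125]
x=fit(ci('wrist'),'b',['td','tu','id','iu','od','ou'],px,[.427,-.412,3.05])
a=x[2];plan([x[0]+.004*np.cos(a),x[1]+.004*np.sin(a),.075],np.degrees(a)-90)
E
```

```text
b corner [ 0.4283 -0.4138] head 174.30 deg rms 0.44 max 0.77
tcp [ 0.4229 -0.4104  0.2113] ang 84.33 tilt [-1.e+00  5.e-04  8.e-04] | turn 0.03 dp cm [13.63 -0.18 -0.29] q6 -2.43
```

```bash
python3 -m jog '{"dp":[[2,-0.12,-0.22],[3.5,0,0],[3.5,0,0],[2.5,0,0],[1.3,0,0],[0.75,0,0],[0,0,0],[0,0,0]],"yaw":[0,0,0,0,0,0,0,0]}' -0.72 15
python3 -m jog '{"dp":[[0,0,0],[0,0,0],[0,0,0],[0,0,0],[0,0,0],[0,0,0],[-0.4,0,0],[-0.4,0,0],[0,0,0.7],[0,0,1.2],[0,0,1.2],[0,0,1.2],[0,0,1.2],[0,0,1.2],[0,0,0.8],[0.4,0,0],[0.3,0,0],[0,0,0],[0,0,0]],"yaw":[0,0,0,0,0,0,0,0,0,0,0,0,0,0,0,0,0,0,0]}' 1 15
python3 - <<'E'
from h import *
plan([.4283,-.4138,.0768]);print(get_obs()['force'])
save(capture('wrist'),'w33')
E
```

```text
clock: 66.55
ee_pos: [0.4241, -0.4148, 0.077]
ee_rot: [-2.424, 1.569, -0.953]
force: [-0.8, 0.6, 0.1]
grip_width: 0.863
clock: 68.92
ee_pos: [0.431, -0.3399, 0.0768]
ee_rot: [1.114, 1.571, 2.584]
force: [-0.0, 0.3, -3.2]
grip_width: 0.685
tcp [ 0.431  -0.3399  0.0768] ang 84.22 tilt [-1.e+00  3.e-04  1.e-04] | turn 0.00 dp cm [-0.   -0.48 -7.38] q6 -2.34
[-0.01978374  0.29299092 -3.21025163]
```

View pics/w33.png

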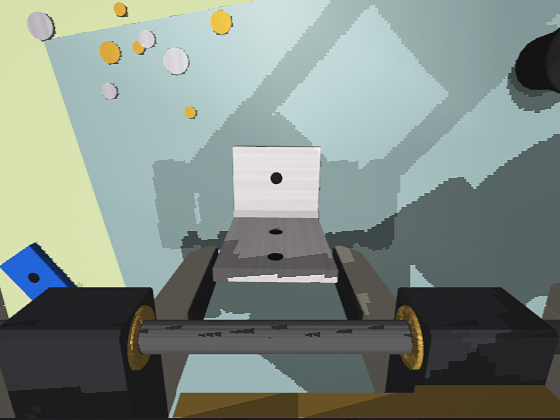

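```bash
python3 -m jog '{"dp":[[0.1,0,0],[0,0,0],[0,0,0]],"yaw":[0,0,0]}' 1 6
python3 -m jog '{"dp":[[0.05,-0.35,0],[0.05,-0.35,0],[0.05,-0.7,0],[0.12,-0.69,0],[0.18,-0.68,0],[0,0,0],[0,0,0]],"yaw":[0,0,0,0,0,0,0]}' 1 6
python3 - <<'E'
from h import *
print(get_obs()['force'])
save(capture('wrist'),'w34')
E
```

```text
clock: 69.35
ee_pos: [0.4314, -0.3399, 0.0763]
ee_rot: [-2.331, 1.57, -0.86]
force: [-0.5, -0.0, 2.9]
grip_width: 0.688
clock: 70.22
ee_pos: [0.459, -0.3425, 0.0714]
ee_rot: [-2.064, 1.57, -0.594]
force: [1.4, 1.0, 2.4]
grip_width: 0.69
[1.40192257 0.95925068 2.36941581]
```

View pics/w34.png

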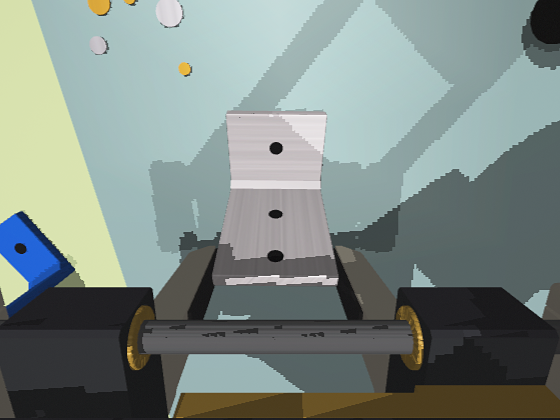

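It matches the broad_1 picture at the same stage, so I'll continue down.

```bash
python3 -m jog '{"dp":[[0.23,-0.66,0],[0.29,-0.64,0],[0.35,-0.61,0],[0.4,-0.57,0],[0.45,-0.54,0],[0.49,-0.5,0],[0.53,-0.45,0],[0.57,-0.4,0],[0.6,-0.35,0],[0.63,-0.3,0],[0.66,-0.24,0],[0,0,0],[0,0,0]],"yaw":[0,0,0,0,0,0,0,0,0,0,0,0,0]}' 1 6
python3 -m jog '{"dp":[[0.6,-0.15,0],[0.5,-0.08,0],[0.4,-0.04,0],[0.15,0,0],[0,0,0],[0,0,0]],"yaw":[0,0,0,0,0,0]}' 1 6
python3 - <<'E'
from h import *
print(get_obs()['force'])
save(capture('wrist'),'w35')
E
```

```text
clock: 71.9
ee_pos: [0.5104, -0.3473, 0.019]
ee_rot: [1.038, 1.569, 2.509]
force: [-0.5, 0.2, -1.4]
grip_width: 0.69
clock: 72.65
ee_pos: [0.5136, -0.3479, 0.003]
ee_rot: [1.335, 1.571, 2.805]
force: [1.0, -0.6, -0.2]
grip_width: 0.686
[ 1.00138053 -0.55219826 -0.24602527]
```

View pics/w35.png

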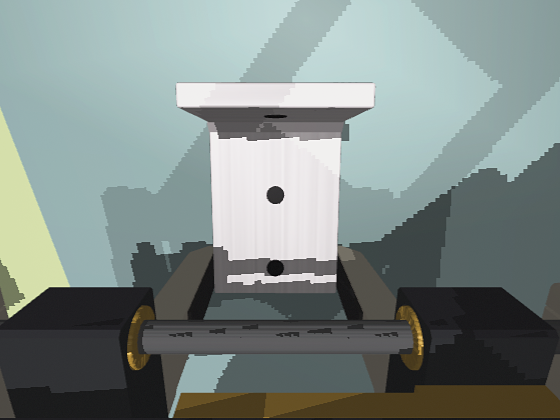

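```bash
python3 -m jog '{"dp":[[0,0,0],[0,0,0],[0,0,0],[0,0,0]],"yaw":[0,0,0,0]}' -0.6 6
python3 -m jog '{"dp":[[-3,0,0],[-5,0,0],[-5,2,0],[-5,3,0],[0,3,0],[0,0,0],[0,0,0]],"yaw":[0,0,0,0,0,0,0]}'
python3 - <<'E'
from h import *
plan([.5,-.24,.2])
save(capture('wrist'),'w36');save(cv2.imread('pics/w36.png')[:,:,::-1],'w36z',(215,140,335,280),4)
E
```

```text
clock: 73.2
ee_pos: [0.5137, -0.3479, 0.003]
ee_rot: [1.635, 1.571, 3.106]
force: [-0.0, -0.2, 0.1]
grip_width: 0.804
clock: 74.08
ee_pos: [0.4345, -0.3399, 0.1827]
ee_rot: [-0.475, 1.57, 0.995]
force: [0.1, 0.2, -0.5]
grip_width: 0.802
tcp [ 0.4345 -0.3399  0.1827] ang 84.22 tilt [-1.e+00 -2.e-04  3.e-04] | turn 0.00 dp cm [-1.73 -5.51 10.6 ] q6 -2.34
```

View pics/w36z.png

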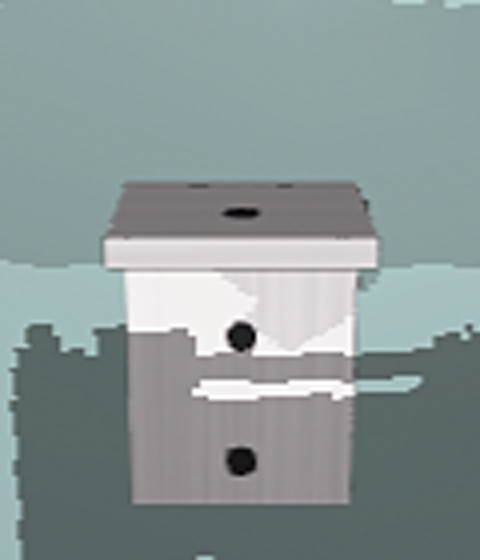

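```bash
python3 - <<'E'
from h import *
px=np.array([[106,239],[378,237],[105,270],[378,269],[126,183],[356,182],[133,503],[350,503]])/4+[215,140]
x=fit(ci('wrist'),'b',['Td','Tu','td','tu','cd','cu','id','iu'],px,[.43,-.34,-.1],True)
c,s=np.cos(x[2]),np.sin(x[2]);print(x[0]+.004*c,x[1]+.004*s)
plan([x[0]+.004*c,x[1]+.004*s,.030],np.degrees(x[2]))
E
```

```text
b corner [ 0.4327 -0.3402] head -5.65 deg rms 0.41 max 0.70
0.43672407917955325 -0.3405687288772568
tcp [ 0.4347 -0.3399  0.1824] ang 84.25 tilt [-1.e+00  2.e-04  7.e-04] | turn 89.90 dp cm [15.24 -0.05  0.21] q6 -2.34
```

```bash
python3 -m jog '{"dp":[[0,0,0],[0,0,0],[0,0,0],[0,0,0],[0,0,0],[0,0,0],[0,0,0],[0,0,0],[0,0,0],[2,0,0.2],[4,0,0],[4,0,0],[3,0,0],[1.5,0,0],[0.7,0,0],[0,0,0],[0,0,0]],"yaw":[10,10,10,10,10,10,10,10,9.9,0,0,0,0,0,0,0,0]}' 0.35 25
python3 -m jog '{"dp":[[0,0,0],[0,0,0],[0,0,0],[0,0,0],[0,0,0],[-0.5,0,0],[-2,0,0],[-4,0,0],[-4,0,0],[-4,0,0],[0,0,0],[0,0,0]],"yaw":[0,0,0,0,0,0,0,0,0,0,0,0]}' 1 25
python3 - <<'E'
from h import *
o=get_obs();print(o['grip_width']*93,o['force'])
c,s=np.cos(.0808),np.sin(.0808)
print(.5274-.0435*c,.2686-.0435*s)
plan([.5274-.0435*c,.2686-.0435*s,.175],4.63)
save(capture('wrist'),'w37')
E
```

```text
clock: 76.25
ee_pos: [0.4368, -0.3408, 0.032]
ee_rot: [-0.749, 1.569, -0.848]
force: [-0.1, -0.0, 0.1]
grip_width: 0.325
clock: 77.75
ee_pos: [0.4355, -0.3393, 0.1746]
ee_rot: [2.384, 1.569, 2.285]
force: [-0.8, 0.8, -3.6]
grip_width: 0.086
7.954069859966256 [-0.78162048  0.80101156 -3.64921872]
0.4840419206823685 0.2650890232290743
tcp [ 0.4355 -0.3393  0.1746] ang -5.65 tilt [-1.      0.0015 -0.0016] | turn -10.28 dp cm [-4.000e-02  5.985e+01  9.720e+00] q6 -0.77
```

View pics/w37.png

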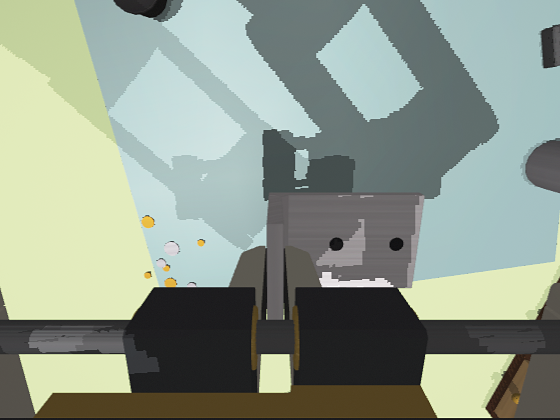

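```bash
python3 -m jog '{"dp":[[0,0,0],[0,4.275,0.694],[0,4.275,0.694],[0,4.275,0.694],[0,4.275,0.694],[0,4.275,0.694],[0,4.275,0.694],[0,4.275,0.694],[0,4.275,0.694],[0,4.275,0.694],[0,4.275,0.694],[0,4.275,0.694],[0,4.275,0.694],[0,4.275,0.694],[0,4.275,0.694],[0,0,0],[0,0,0],[0,0,0]],"yaw":[-10.28,0,0,0,0,0,0,0,0,0,0,0,0,0,0,0,0,0]}' 1 25
python3 - <<'E'
from h import *
plan([.484,.265,.0525],4.63)
save(capture('wrist'),'w38');save(cv2.imread('pics/w38.png')[:,:,::-1],'w38z',(230,110,450,290),3.3)
E
```

```text
clock: 80.05
ee_pos: [0.4844, 0.2631, 0.1753]
ee_rot: [-2.743, 1.569, -2.663]
force: [-0.6, -0.4, -1.6]
grip_width: 0.084
tcp [0.4844 0.2631 0.1753] ang 4.56 tilt [-1.0e+00 -6.0e-04 -1.5e-03] | turn -0.07 dp cm [12.28  0.19 -0.02] q6 0.22
```

View pics/w38z.png

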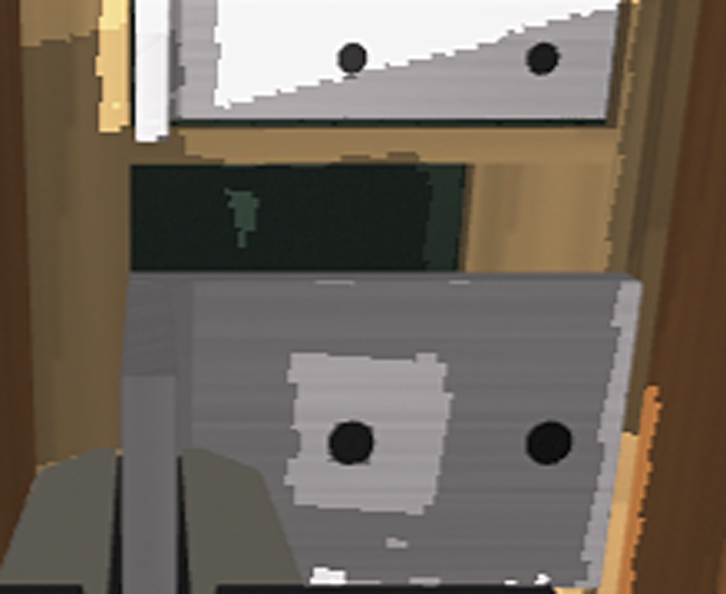

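```bash
python3 -m jog '{"dp":[[3,0.1,0],[3,0,0],[2.5,0,0],[1.5,0,0],[0.8,0,-0.03],[0.3,0,-0.03],[0,0,0],[0,0,0]],"yaw":[0,0,0,0,0,0,0,0]}' 1 25
python3 - <<'E'
from h import *
plan([0.484,0.2648,.0535],4.63)
save(capture('wrist'),'w39');im=cv2.imread('pics/w39.png')[:,:,::-1]
save(im,'w39z',(230,110,470,290),3.2)
E
```

```text
clock: 81.1
ee_pos: [0.4846, 0.2654, 0.0657]
ee_rot: [0.217, 1.569, 0.298]
force: [0.2, 0.1, -1.0]
grip_width: 0.084
tcp [0.4846 0.2654 0.0657] ang 4.63 tilt [-1.0e+00  3.0e-04  1.4e-03] | turn 0.00 dp cm [ 1.22 -0.06 -0.06] q6 0.22
```

View pics/w39z.png

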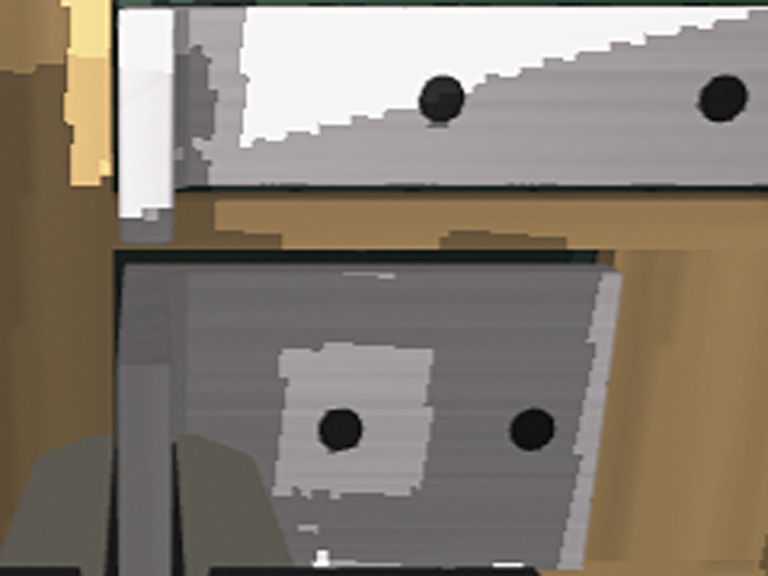

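```bash
python3 -m jog '{"dp":[[0.3,0,0.03],[0.3,0,0],[0.3,0,0],[0.25,0,0],[0.05,0,0],[0,0,0],[0,0,0]],"yaw":[0,0,0,0,0,0,0]}' 1 25
python3 - <<'E'
from h import *
plan([0.484,0.2648,.0535],4.63);print(get_obs()['force'])
save(capture('wrist'),'w40');im=cv2.imread('pics/w40.png')[:,:,::-1]
save(im,'w40z',(230,110,470,290),3.2)
E
```

```text
clock: 82.02
ee_pos: [0.4845, 0.2652, 0.0533]
ee_rot: [0.03, 1.57, 0.111]
force: [-1.5, 0.4, 4.8]
grip_width: 0.082
tcp [0.4845 0.2652 0.0533] ang 4.63 tilt [-1.e+00  0.e+00  4.e-04] | turn -0.00 dp cm [-0.02 -0.04 -0.05] q6 0.22
[-1.47881427  0.39282667  4.79027469]
```

View pics/w40z.png

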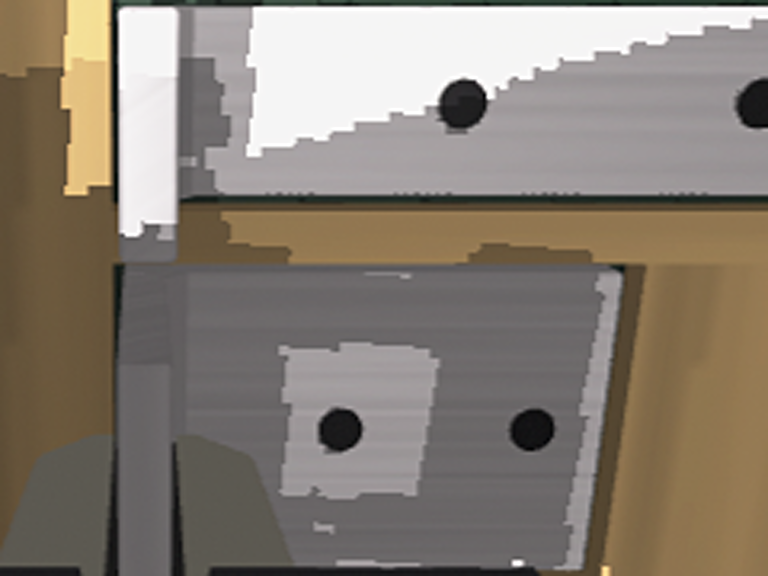

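```bash
python3 -m jog '{"dp":[[0,0,0],[0,0,0],[0,0,0],[-1,0,0],[-4,0,0],[-6,0,0],[-5,0,0],[0,0,-3],[0,0,-5],[0,-2,-3],[0,0,0],[0,0,0]],"yaw":[0,0,0,0,0,0,0,0,0,0,0,0]}' 0.45 20
python3 - <<'E'
from h import *
plan([.396,.2166,.0785],4.5)
save(capture('wrist'),'w41')
save(capture('top'),'t41'); im=cv2.imread('pics/t41.png')[:,:,::-1];save(im,'t41z',(110,150,270,270),5)
E
```

```text
clock: 83.58
ee_pos: [0.3772, 0.2367, 0.2138]
ee_rot: [0.279, 1.569, 0.359]
force: [0.3, 0.3, 0.7]
grip_width: 0.274
tcp [0.3772 0.2367 0.2138] ang 4.61 tilt [-1.0e+00  6.0e-04  2.2e-03] | turn 0.11 dp cm [13.53 -2.16  1.72] q6 0.23
```

View pics/w41.png

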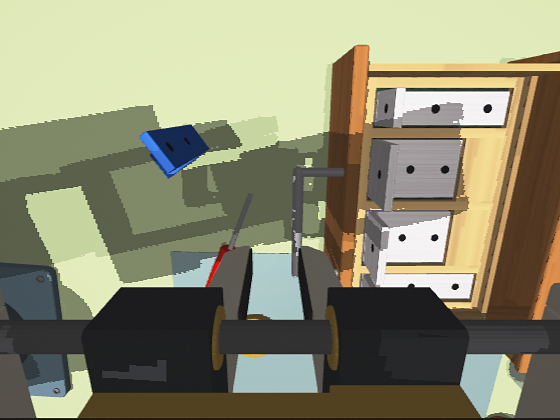

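View pics/t41z.png

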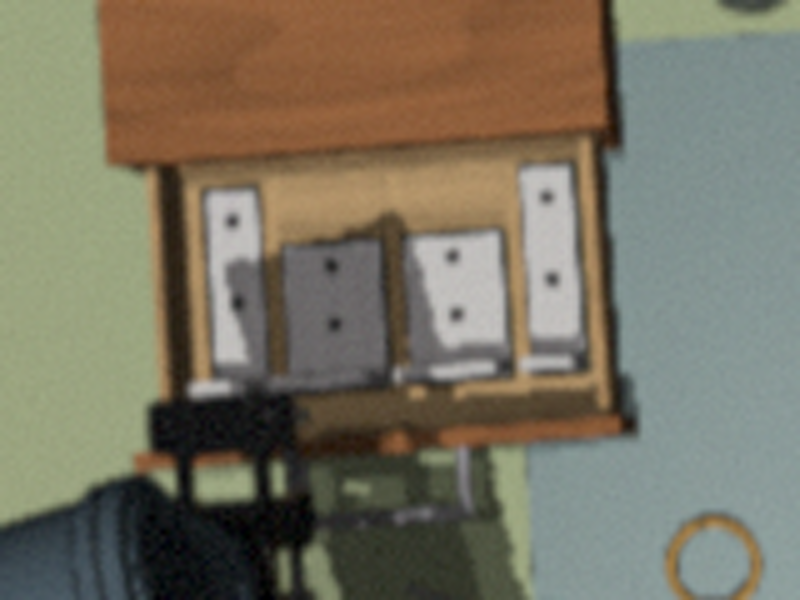

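```bash
python3 - <<'E'
from h import *
print(unproj(ci('wrist'),[[298,185],[296,250]],.094))
E
python3 -m jog '{"dp":[[0,-1.1,0.86],[0,-1.06,0.86],[0,0,0],[0,0,0]],"yaw":[0,0,0,0]}' 0.45 15
python3 - <<'E'
from h import *
plan([.396,.2166,.0785],4.5)
print(unproj(ci('wrist'),[[0,0]],.1))
save(capture('wrist'),'w42')
E
```

```text
[[0.39740593 0.25407768 0.094     ]
 [0.40191348 0.19031513 0.094     ]]
clock: 84.18
ee_pos: [0.3953, 0.2161, 0.2128]
ee_rot: [3.011, 1.57, 3.091]
force: [-0.1, 0.1, 0.3]
grip_width: 0.276
tcp [0.3953 0.2161 0.2128] ang 4.57 tilt [-1.e+00  1.e-04 -6.e-04] | turn 0.07 dp cm [13.43  0.05  0.07] q6 0.17
[[0.17602386 0.35906539 0.1       ]]
```

View pics/w42.png

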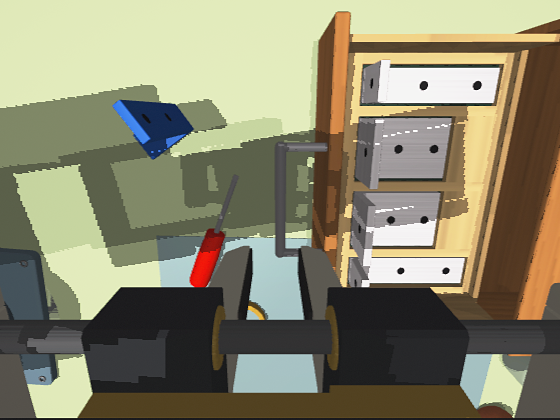

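```bash
python3 -m jog '{"dp":[[4,0,0.2],[4,0,0],[3,0,0],[1.7,0,0],[0.7,0,0],[0,0,0],[0,0,0]],"yaw":[0,0,0,0,0,0,0]}' 0.45 15
python3 -m jog '{"dp":[[0,0,0],[0,0,0],[0,0,0],[0,0,0],[0,0,0]],"yaw":[0,0,0,0,0]}' 1 25
python3 -m jog '{"dp":[[0,0,0.3],[0,0,0.6],[0,0,1],[0,0,1.2],[0,0,1.2],[0,0,1.2],[0,0,1.2],[0,0,1.2],[0,0,1.2],[0,0,1.2],[0,0,1.2],[0,0,1.2],[0,0,1.2],[0,0,1],[0,0,0.8],[0,0,0.5],[0,0,0.3],[0,0,0],[0,0,0]],"yaw":[0,0,0,0,0,0,0,0,0,0,0,0,0,0,0,0,0,0,0]}' 1 25
```

```text
clock: 85.1
ee_pos: [0.3978, 0.2167, 0.0798]
ee_rot: [0.187, 1.569, 0.268]
force: [0.4, -0.6, 0.4]
grip_width: 0.276
clock: 85.72
ee_pos: [0.3988, 0.2167, 0.0796]
ee_rot: [0.123, 1.568, 0.204]
force: [5.4, 0.2, -0.1]
grip_width: 0.097
clock: 88.1
ee_pos: [0.5612, 0.2298, 0.0796]
ee_rot: [3.108, 1.57, -3.095]
force: [0.8, -0.2, 5.8]
grip_width: 0.099
```

```bash
python3 -m jog '{"dp":[[0,0,0.4],[0,0,0.4],[0,0,0.4],[0,0,0.3],[0,0,0],[0,0,0]],"yaw":[0,0,0,0,0,0]}'
python3 -m jog '{"dp":[[0,0,0.15],[0,0,0.15],[0,0,0],[0,0,0]],"yaw":[0,0,0,0]}'
python3 -m jog '{"dp":[[0,0,0.15],[0,0,0.15],[0,0,0],[0,0,0]],"yaw":[0,0,0,0]}'
```

```text
clock: 88.85
ee_pos: [0.5761, 0.231, 0.0796]
ee_rot: [3.107, 1.57, -3.095]
force: [0.8, -0.6, 6.3]
grip_width: 0.096
clock: 89.35
ee_pos: [0.5782, 0.2312, 0.0796]
ee_rot: [-3.088, 1.568, -3.007]
force: [-3.7, -0.2, 7.8]
grip_width: 0.096
clock: 89.85
ee_pos: [0.5781, 0.2312, 0.0795]
ee_rot: [-3.064, 1.562, -2.983]
force: [-10.3, -1.8, 15.4]
grip_width: 0.099
```

```bash
python3 -m jog '{"dp":[[0,0,-0.3],[0,0,0],[0,0,0],[-2,0,0],[-5,0,0],[-6,0,0],[0,0,-5],[0,-3,-5],[0,-5,0],[0,-5,0],[0,-5,0],[0,0,0],[0,0,0]],"yaw":[0,0,0,0,0,0,0,0,0,0,0,0,0]}' 0.5 10
python3 - <<'E'
from h import *
print(tool()[0])
save(capture('top'),'t43'); im=cv2.imread('pics/t43.png')[:,:,::-1];save(im,'t43z',(110,90,270,210),5)
save(capture('scene'),'s43')
E
```

```text
clock: 91.48
ee_pos: [0.4944, 0.044, 0.2088]
ee_rot: [2.12, 1.57, 2.199]
force: [-0.2, 0.3, 0.2]
grip_width: 0.249
[0.49435032 0.04396158 0.20878845]
```

View pics/t43z.png

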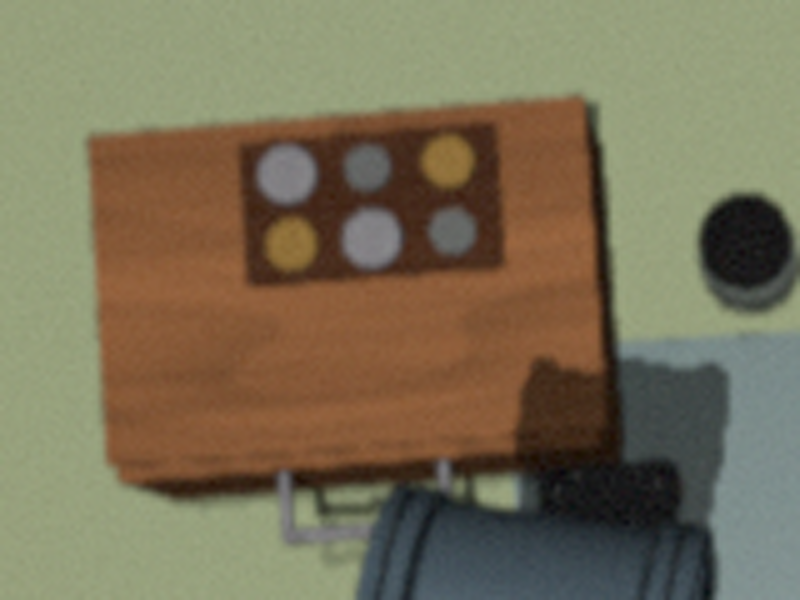

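View pics/s43.png

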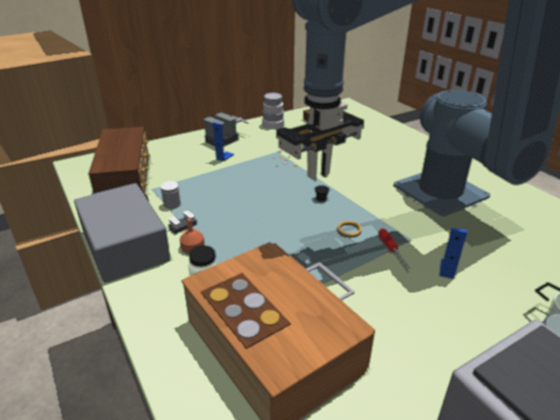

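```bash
python3 -c "
from bench import *
print(get_obs()['force']);print(job_done())"
```

```text
[-0.13114339 -0.66631863  0.84781692]
the job is handed in; nothing more can be done
None
```

The job is done and handed in at about 91.5 s of the 210 s allowed. All four brackets were put away and the drawer is shut.

- **Drawer:** I pulled it out to its stop and pushed it back after loading. My last pictures show the front flush with the chest, and the handle moved about 180 mm back before meeting resistance.
- **Brackets:** I gripped each one lightly by its edges and tipped it over its corner on the bench. I then set each long leg down in a pocket of its own kind. Before shutting, the wrist and top pictures showed all four lying flat. Gaps to the pocket edges were about 2–4 mm just before each was set down.
- **broad_1:** it was knocked aside early in the run, so I measured it again and took it next.
- **broad_2:** I carried it upright about 7 cm before tipping it, because the gripper body would have reached a blue look-alike.
- **Other things:** in the last scene view the bystanders and look-alikes looked to be in place, judged by eye. The arm was clear of everything.

**Disagreement:** the wrist and top cameras differed by about 2 mm on the pocket positions. I used values between the two and judged the final fit by eye.

**Not checked:** I could not see the brackets after the drawer closed.

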